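Charge the casting mould with glass lumps

TASK

Using the orange-handled scoop, scoop up the pink glass lumps from the blue tray and tip at least three of the four into the hollow of the white plaster mould that stands on the black scale; any left over stays in the tray. Do not touch the glass with the fingers, and do not shift that mould or disturb the other two moulds and the pink jar. Finish by setting the scoop down flat, pan upward, on the bench or in the tray.

Things in the scene. Friction and masses are not known exactly. Their poses are not given: they have to be found in the camera images.
- scoop: Aluminium hand scoop, loose, about 180 g. Origin: centre of the underside of its pan; x points forward to the open lip, z up. Pan 80 long (x -40 to +40) x 76 wide (y) with a 2 floor; walls 2 thick: sides 28 high (12 high over the front 18), back 32 high, front open. Orange handle bar, level, straight above and behind the pan: x -105 to -27, 20 wide (y), z 54 to 72.
- scoop_grip (a point): Middle of the orange handle bar, at (-66, 0, 63) in the scoop's frame; axes as the scoop's. The bar is 20 wide in y, 18 tall, 78 long in x.
- scoop_lip (a point): Middle of the front edge of the scoop's pan, on its underside, at (40, 0, 0) in the scoop's frame.
- tray: Blue tray, fixed to the bench. Origin: centre of its underside; x points from its low wall (at the robot's end) to its leaning end wall. Inside: floor at z 4, x -90 to +90, y -46 to +46. Walls 4 thick: low wall 18 high, sides 32 high, end wall at x +90, leaning outward 0.6 rad (a ramp for the lumps), 38 high. The scoop's pan fits on the floor behind the lumps.
- scale: Black flat weighing scale 190 x 190 x 22 high, fixed to the bench. Origin: centre of its underside, z up.
- mould: The mould to fill: a round white plaster mould, loose, about 800 g, standing on the scale. Origin: centre of its underside, z up. Outside diameter 150, 60 high; round hollow 112 across and 38 deep, open at the top (hollow's floor at z 22).
- lump0: Pink faceted glass lump, loose, about 26 across and 22 high, 22 g, smooth. Origin: its centre.
- lump1: Pink faceted glass lump, loose, about 26 across and 22 high, 22 g, smooth. Origin: its centre.
- lump2: Pink faceted glass lump, loose, about 26 across and 22 high, 22 g, smooth. Origin: its centre.
- lump3: Pink faceted glass lump, loose, about 26 across and 22 high, 22 g, smooth. Origin: its centre.
- mould_b: Another white plaster mould (150 across, 60 high), empty, standing on the bench: leave alone. Origin: centre of its underside.
- mould_c: Another white plaster mould, same size, on the bench: leave alone. Origin: centre of its underside.
- jar_pink: Closed jar of pink glass with a black lid, 68 across, 85 high: leave alone. Origin: centre of its underside.

How it is judged:
On the way, in this order (a step that is already met when the one before it is completed fails the run):
1. at least one lump has been lifted in the scoop's pan (((x of lump0 in the frame of scoop between -0.04 and 0.045 m and y of lump0 in the frame of scoop between -0.04 and 0.04 m and z of lump0 in the frame of scoop between 0 and 0.05 m and height (world z) of lump0 above 0.07 m) or (x of lump1 in the frame of scoop between -0.04 and 0.045 m and y of lump1 in the frame of scoop between -0.04 and 0.04 m and z of lump1 in the frame of scoop between 0 and 0.05 m and height (world z) of lump1 above 0.07 m) or (x of lump2 in the frame of scoop between -0.04 and 0.045 m and y of lump2 in the frame of scoop between -0.04 and 0.04 m and z of lump2 in the frame of scoop between 0 and 0.05 m and height (world z) of lump2 above 0.07 m) or (x of lump3 in the frame of scoop between -0.04 and 0.045 m and y of lump3 in the frame of scoop between -0.04 and 0.04 m and z of lump3 in the frame of scoop between 0 and 0.05 m and height (world z) of lump3 above 0.07 m))), for 0.2 s.
2. at least three lumps lie in the hollow of the mould on the scale ((((horizontal distance between lump1 and mould below 0.056 m and z of lump1 in the frame of mould between 0.02 and 0.062 m) and (horizontal distance between lump2 and mould below 0.056 m and z of lump2 in the frame of mould between 0.02 and 0.062 m) and (horizontal distance between lump3 and mould below 0.056 m and z of lump3 in the frame of mould between 0.02 and 0.062 m)) or ((horizontal distance between lump0 and mould below 0.056 m and z of lump0 in the frame of mould between 0.02 and 0.062 m) and (horizontal distance between lump2 and mould below 0.056 m and z of lump2 in the frame of mould between 0.02 and 0.062 m) and (horizontal distance between lump3 and mould below 0.056 m and z of lump3 in the frame of mould between 0.02 and 0.062 m)) or ((horizontal distance between lump0 and mould below 0.056 m and z of lump0 in the frame of mould between 0.02 and 0.062 m) and (horizontal distance between lump1 and mould below 0.056 m and z of lump1 in the frame of mould between 0.02 and 0.062 m) and (horizontal distance between lump3 and mould below 0.056 m and z of lump3 in the frame of mould between 0.02 and 0.062 m)) or ((horizontal distance between lump0 and mould below 0.056 m and z of lump0 in the frame of mould between 0.02 and 0.062 m) and (horizontal distance between lump1 and mould below 0.056 m and z of lump1 in the frame of mould between 0.02 and 0.062 m) and (horizontal distance between lump2 and mould below 0.056 m and z of lump2 in the frame of mould between 0.02 and 0.062 m)))), for 0.2 s.
At the end, for the whole second after the job is handed in: Three or four lumps rest in the hollow of the mould on the scale, below its rim, any other in the tray; that mould is upright, within 20 mm of its start; the scoop lies still and flat (0.15 rad, origin below 12 mm) on the bench or the tray's floor ((((horizontal distance between lump1 and mould below 0.056 m and z of lump1 in the frame of mould between 0.02 and 0.062 m) and (horizontal distance between lump2 and mould below 0.056 m and z of lump2 in the frame of mould between 0.02 and 0.062 m) and (horizontal distance between lump3 and mould below 0.056 m and z of lump3 in the frame of mould between 0.02 and 0.062 m)) or ((horizontal distance between lump0 and mould below 0.056 m and z of lump0 in the frame of mould between 0.02 and 0.062 m) and (horizontal distance between lump2 and mould below 0.056 m and z of lump2 in the frame of mould between 0.02 and 0.062 m) and (horizontal distance between lump3 and mould below 0.056 m and z of lump3 in the frame of mould between 0.02 and 0.062 m)) or ((horizontal distance between lump0 and mould below 0.056 m and z of lump0 in the frame of mould between 0.02 and 0.062 m) and (horizontal distance between lump1 and mould below 0.056 m and z of lump1 in the frame of mould between 0.02 and 0.062 m) and (horizontal distance between lump3 and mould below 0.056 m and z of lump3 in the frame of mould between 0.02 and 0.062 m)) or ((horizontal distance between lump0 and mould below 0.056 m and z of lump0 in the frame of mould between 0.02 and 0.062 m) and (horizontal distance between lump1 and mould below 0.056 m and z of lump1 in the frame of mould between 0.02 and 0.062 m) and (horizontal distance between lump2 and mould below 0.056 m and z of lump2 in the frame of mould between 0.02 and 0.062 m))) and ((horizontal distance between lump0 and mould below 0.056 m and z of lump0 in the frame of mould between 0.02 and 0.062 m) or (x of lump0 in the frame of tray between -0.092 and 0.116 m and y of lump0 in the frame of tray between -0.046 and 0.046 m and z of lump0 in the frame of tray below 0.06 m)) and ((horizontal distance between lump1 and mould below 0.056 m and z of lump1 in the frame of mould between 0.02 and 0.062 m) or (x of lump1 in the frame of tray between -0.092 and 0.116 m and y of lump1 in the frame of tray between -0.046 and 0.046 m and z of lump1 in the frame of tray below 0.06 m)) and ((horizontal distance between lump2 and mould below 0.056 m and z of lump2 in the frame of mould between 0.02 and 0.062 m) or (x of lump2 in the frame of tray between -0.092 and 0.116 m and y of lump2 in the frame of tray between -0.046 and 0.046 m and z of lump2 in the frame of tray below 0.06 m)) and ((horizontal distance between lump3 and mould below 0.056 m and z of lump3 in the frame of mould between 0.02 and 0.062 m) or (x of lump3 in the frame of tray between -0.092 and 0.116 m and y of lump3 in the frame of tray between -0.046 and 0.046 m and z of lump3 in the frame of tray below 0.06 m)) and linear speed of each of lump0, lump1, lump2, lump3 below 0.05 m/s and distance of mould from where it was at the start of the episode below 0.02 m and angle between mould's own z axis and vertical below 0.1 rad and height (world z) of scoop below 0.012 m and angle between scoop's own z axis and vertical below 0.15 rad and linear speed of scoop below 0.03 m/s); the robot touches nothing.
It fails at once if the fingers touch a glass lump (more than 0.5 N) (contact force between the fingers and lump0 above 0.5 N or contact force between the fingers and lump1 above 0.5 N or contact force between the fingers and lump2 above 0.5 N or contact force between the fingers and lump3 above 0.5 N).
It fails at once if the mould on the scale is shifted over 20 mm or tipped over 0.3 rad (distance of mould from where it was at the start of the episode above 0.02 m or angle between mould's own z axis and vertical above 0.3 rad).
It fails at once if another mould or the pink jar is shifted over 30 mm or knocked over (distance of any of mould_b, mould_c, jar_pink from where it was at the start of the episode above 0.03 m or angle between any of mould_b, mould_c, jar_pink's own z axis and vertical above 0.5 rad).
It also fails if it takes over 72 s, if anything falls off the work surface, if the arm or the gripper's body presses on something with over 40 N, if the wrist force passes 120 N, or if a joint passes its speed limit or range.

ROBOT

A 6-joint arm with a two-finger parallel gripper is mounted at the origin on the work surface. World frame = base frame: x ahead of the robot, y to its left, z up, the work surface at z = 0. Lengths are in m, angles in rad, forces in N, time in s.
With the tool pointing down it reaches from about 0.325 to 0.925 m from the base axis. Payload 3.1 kg.
Tool frame: the origin (TCP) lies at the very end of the fingers, on their centre line; the grasp point (between the pads) lies 19 mm behind it; z points along the fingers, y is the direction in which the jaws open and shut (so a half turn about z gives the same grasp; the last joint's range is limited). The gripper opens to 85 mm and grips with 20 to 120 N. Pads are 22 mm wide; open, the fingers measure 114 mm over their backs; the gripper's body (76 mm by 85 mm) begins 54 mm behind the grasp point. The pads swing forward as they close: fully open they stand 13 mm farther back than shut.
Start: joints at [1.114, 0.217, 1.613, -0, 1.311, -0.112], TCP at [0.211, 0.588, 0.231] pointing down, gripper open.
Joint ranges: [-2.75, 2.75], [-0.78, 2.1], [0.31, 2.55], [-1.13, 4.27], [0.13, 2.63], [-2.58, 2.58]. Speed limits (rad/s): [2.79, 2.79, 3.14, 3.14, 3.14, 3.14].

INTERFACE

Orientations are given as a rotation vector (axis times angle).
In Python, from rig import get_obs, grab_frame, calibration, job_done, regions_of, mark_of gives the robot as it stands.
- The arm moves only by the tool drive_tool, never from a script. Its argument "increments" is a list of rows, each an object of numbers: "grip": the gripper command: -1 is fully open, 1 is shut, values between are in proportion; "dx", "dy", "dz": the shift along the tool's x, y, z normalised to -1 to 1, where 1 is 0.3 m; "wx", "wy", "wz": the turn, a rotation vector about the tool's x, y, z normalised to -1 to 1, where 1 is 360 degrees. A call has exactly 5 rows; each row is the pose to reach, as a shift and turn from the pose commanded when the call began, along the tool's axes at that moment, turning the shorter way round; what a row does not reach only later rows make up. A row lasts 1/10 s, in which the tool goes at most 50 mm and 8.59 degrees, less where a joint would pass 70% of its speed; a pose out of reach is approached as far as the arm can. A call with a number of a shift or a turn outside -1 to 1 is refused whole. A call with a gripper value outside its range is refused whole. The fingers move at their own pace and stop on an object; "grip_force" is the grip in N (left out, the last holds). Time passes only in rows, so rows that repeat a pose let the fingers close, or fill a call up. It gives the time, the measured TCP pose, the force and the opening at its end, in the units of the state.
- get_obs(): the state, without advancing time (a new reading comes with each control period).
- grab_frame(name): name is "side" or "top"; returns the picture (420x560x3 uint8, red, green, blue); there is no depth.
- calibration(name): a dict with "vfov" (degrees; the focal length in pixels is half the picture's height over the tangent of half this angle, whatever the lens; pixels are square), "cx", "cy" (the principal point, pixels), "rvec" (rotation vector, rad) and "tvec" (3), from world to camera coordinates, as OpenCV has them. Camera axes: x right, y down, z forward; pixel columns grow to the right and rows downward; lengths in m; the calibration is good to about 2 mm. A picture is of the moment at which its call begins. calibration takes no time and is no camera call.
- job_done(): hands the job in, once; it reports no verdict.
Trained networks look in the newest picture that a camera, given by its name, has taken for a name from the list of things; names that differ only in an ending like _2 or _b are one class to them, and where a whole thing is asked for, a point or a joint stands for the part that bears it (a point fixed in the world has none). Each returns a list of dicts, best first, with "p" (0 to 1); they miss things now and then, are a little off and sometimes report something else, mostly with a low value. They report only what shows in the picture. A call takes as long as a camera call.
- regions_of(camera, query): "region" (420x560 bool, what is visible of it) and "box" ([centre column, centre row, width, height] as shares, 0 to 1, of the picture: columns of its width, rows of its height, round what is visible of it).
- mark_of(camera, query): "at" ([column, row] as shares, 0 to 1, of the picture: columns of its width, rows of its height: a listed point, or the origin of a listed thing).
The state is a dict: "time": time; "qpos": joint angles; "joint_vel": joint speeds; "tau": joint torques, N m; "ee_pos": TCP position; "orientation": TCP orientation; "wrist_force": force on the tool from outside, world axes, zero at the start; "torque": the same for the moment, N m; "gripper_width": opening from 0.0 (shut) to 1.0 (fully open).
Only numpy, scipy, OpenCV 4.12 (cv2) and the standard library are available. Lean on these libraries where they do the work, as an engineer would, in place of code of your own. Each camera call takes 0.05 s, during which the arm holds its last target. There are 200 camera calls.

## Working session

There is one attempt and no reset: what is moved stays moved. The work goes in short steps, Python scripts to look and compute and a tool call to move; the robot and the scene stay as the last step left them, time stands still between calls to the robot, and variables do not carry over. Pictures are saved under pics/ and viewed, about 8 in all and at most 12, crops included, and the job is handed in when it is done.

Besides the shell and the picture viewer there is one more tool, called after "Emit:" as name([rows], argument=value, ...), one row to a line, values as JSON. drive_tool: Moves the arm, as the interface text tells. Scaled input: -1 to 1 covers 0.3 m each way for a shift and 360 degrees each way for a turn. Its arguments: {"type":"object","properties":{"increments":{"type":"array"},"grip_force":{"type":"number"}},"required":["increments"]}

```bash
mkdir -p pics; cat > h.py <<'E'
import numpy as np, cv2
from rig import *
from scipy.spatial.transform import Rotation as R
def cam(n):
    c=calibration(n); f=210/np.tan(np.radians(c['vfov'])/2)
    K=np.array([[f,0,c['cx']],[0,f,c['cy']],[0,0,1]]); Rm=R.from_rotvec(c['rvec']).as_matrix(); return K,Rm,np.array(c['tvec'],float),c
def ray(n,px):
    K,Rm,t,c=cam(n); d=Rm.T@np.linalg.solve(K,[px[0],px[1],1]); return -Rm.T@t,d
def onz(n,px,z):
    o,d=ray(n,px); return o+d*(z-o[2])/d[2]
def tri(p1,p2):
    (o1,d1),(o2,d2)=ray('top',p1),ray('side',p2)
    s=np.linalg.lstsq(np.c_[d1,-d2],o2-o1,rcond=None)[0]; a=o1+d1*s[0];b=o2+d2*s[1]; return (a+b)/2,np.linalg.norm(a-b)
def proj(n,P):
    K,Rm,t,c=cam(n); q=K@(Rm@np.asarray(P)+t); return q[:2]/q[2]
def marks(n,q,k=4):
    return [(np.round(np.array(m['at'])*[560,420],1),round(m['p'],2)) for m in mark_of(n,q)[:k]]
E
python3 - <<'E'
from h import *
print(calibration('top'),calibration('side'))
a=grab_frame('top');b=grab_frame('side')
for n,i in(('top',a),('side',b)): cv2.imwrite(f'pics/{n}0.png',i[:,:,::-1])
for q in ['scoop','scoop_grip','scoop_lip','tray','scale','mould','lump0','jar_pink']:
    for n in('top','side'): print(q,n,[(m[0].tolist(),m[1]) for m in marks(n,q,6)])
print(get_obs())
E
```

```text
{'vfov': 46.48804057738364, 'cx': 283.52413701106315, 'cy': 210.87782373905873, 'rvec': array([ 2.16384483, -2.12685748,  0.23070714]), 'tvec': array([-0.032621  ,  0.60868158,  0.93936784])} {'vfov': 55.81243840490051, 'cx': 281.09628351919014, 'cy': 212.671039197229, 'rvec': array([ 2.11523675, -0.55662182,  0.26074851]), 'tvec': array([-0.52335992,  0.23089021,  0.60728687])}
scoop top [([284.3, 245.5], 0.59)]
scoop side [([261.0, 255.0], 0.93), ([217.7, 190.1], 0.42), ([318.8, 191.3], 0.15)]
scoop_grip top [([295.7, 274.8], 0.8)]
scoop_grip side [([232.4, 245.5], 0.61), ([215.9, 192.2], 0.56)]
scoop_lip top [([276.4, 228.0], 0.7)]
scoop_lip side [([277.0, 247.2], 0.97)]
tray top [([372.5, 244.5], 0.68)]
tray side [([319.2, 315.2], 0.85), ([215.6, 190.9], 0.21)]
scale top []
scale side [([218.2, 201.5], 0.87)]
mould top [([216.0, 147.1], 0.74), ([159.4, 242.9], 0.69), ([346.3, 143.9], 0.61)]
mould side [([312.9, 194.3], 0.8), ([217.6, 187.7], 0.77), ([397.2, 255.4], 0.65)]
lump0 top [([367.6, 215.7], 0.69), ([360.4, 239.3], 0.6), ([383.9, 221.2], 0.57)]
lump0 side [([314.4, 296.3], 0.71), ([348.6, 308.3], 0.68), ([324.2, 318.0], 0.59), ([341.0, 295.1], 0.51)]
jar_pink top [([270.9, 182.1], 0.68)]
jar_pink side [([312.8, 230.2], 0.65)]
{'time': 0.9, 'qpos': array([ 1.11381717e+00,  2.16894768e-01,  1.61339469e+00, -1.32236059e-05,
        1.31131811e+00, -1.12206419e-01]), 'joint_vel': array([-0.00073458, -0.00162437,  0.00098523,  0.00060869,  0.00053036,
        0.00215642]), 'tau': array([-4.43784720e-04, -3.96894264e+01, -3.04254305e+01, -1.76351068e-04,
        8.22764723e-04,  9.14610041e-06]), 'ee_pos': array([0.21122963, 0.58823271, 0.23130628]), 'orientation': array([ 5.38882801e-01,  3.09502164e+00, -2.81178693e-05]), 'wrist_force': array([ 0.12003578,  0.48151109, -0.1740324 ]), 'torque': array([0.0105043 , 0.03765464, 0.05306407]), 'gripper_width': 1.0036785701037942}
```

View pics/top0.png

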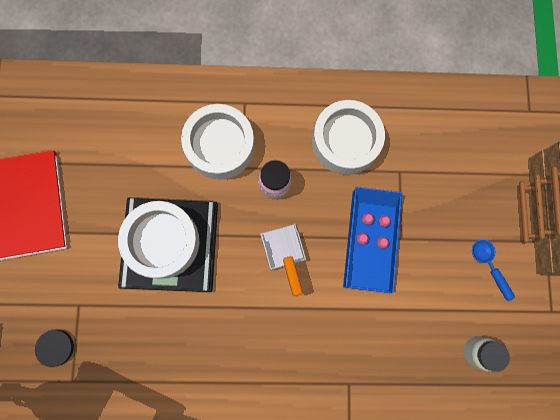

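View pics/side0.png

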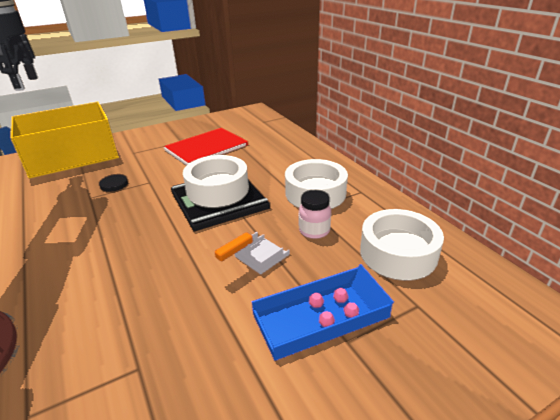

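The top view shows the scoop at about (284,247) with its handle pointing down the image, and the tray at (372,240) with four lumps around (372,230). The target mould is on the scale at (158,240).

```bash
python3 - <<'E'
from h import *
P=lambda *a:print(*[np.round(x,4) if not isinstance(x,str) else x for x in a])
print('cams',ray('top',(0,0))[0],ray('side',(0,0))[0])
P('grip',*tri((295.7,274.8),(232.4,245.5))); P('lip',*tri((276.4,228.0),(277,247.2))); P('scoop',*tri((284.3,245.5),(261,255)))
P('scoop onz',onz('top',(284.3,245.5),0),onz('side',(261,255),0),'lip',onz('top',(276.4,228),0),onz('side',(277,247.2),0),'grip',onz('top',(295.7,274.8),.063),onz('side',(232.4,245.5),.063))
P('tray',*tri((372.5,244.5),(319.2,315.2)),onz('top',(372.5,244.5),0))
a=cv2.imread('pics/top0.png'); b=cv2.imread('pics/side0.png')
im=a.astype(int)
blue=((im[:,:,0]>im[:,:,2]+60)).astype(np.uint8); blue[:,:330]=0; blue[:,420:]=0;blue[:170]=0
c=max(cv2.findContours(blue,0,2)[0],key=cv2.contourArea); print('tray quad',cv2.approxPolyDP(c,6,True)[:,0].tolist(),cv2.minAreaRect(c))
for n,im0 in(('top',a),('side',b)):
    m=im0.astype(int); pk=((m[:,:,2]>m[:,:,1]+60)&(m[:,:,0]>m[:,:,1]+15)&(m[:,:,2]>m[:,:,0]+20)).astype(np.uint8)
    N,l,s,ce=cv2.connectedComponentsWithStats(pk)
    for i in range(1,N):
        if s[i,4]>25:
            P(n,ce[i],str(s[i,4]),onz(n,ce[i],.015))
or_=((a[:,:,2].astype(int)>200)&(a[:,:,0]<60)&(a[:,:,1]>80)).astype(np.uint8)
c=max(cv2.findContours(or_,0,2)[0],key=cv2.contourArea); bx=cv2.boxPoints(cv2.minAreaRect(c)); print('handle'); [P(x,onz('top',x,.07)) for x in bx]
P('mould', onz('top',(159.4,242.9),.022), onz('side',(217.6,187.7),.022),*tri((159.4,242.9),(217.6,187.7)))
for q,z in (('mould',.0),):
    P('b',onz('top',(216,147.1),0),onz('side',(312.9,194.3),0),'c',onz('top',(346.3,143.9),0),onz('side',(397.2,255.4),0),'jar',onz('top',(270.9,182.1),0),onz('side',(312.8,230.2),0))
big=cv2.resize(a[180:310,110:420],None,fx=2.5,fy=2.5,interpolation=2); cv2.imwrite('pics/c0.png',big)
E
```

```text
cams [0.43374719 0.01329432 1.03230614] [ 0.29197064 -0.58071697  0.52300495]
grip [ 0.4767 -0.0464  0.0685] 0.0066
lip [ 0.5824 -0.0095 -0.007 ] 0.0004
scoop [ 0.541  -0.0256  0.0026] 0.0066
scoop onz [ 0.5444 -0.0268  0.    ] [ 0.5389 -0.0223  0.    ] lip [ 0.5816 -0.0094  0.    ] [ 0.5784 -0.017   0.    ] grip [ 0.4801 -0.0476  0.063 ] [ 0.4757 -0.0393  0.063 ]
tray [ 0.5505 -0.2144  0.0061] 0.0027 [ 0.55   -0.2152  0.    ]
tray quad [[356, 187], [343, 286], [393, 292], [402, 193]] ((373.03961181640625, 239.60397338867188), (50.547889709472656, 102.0908203125), 5.710593223571777)
top [367.3407 218.4615] 91 [ 0.6036 -0.2019  0.015 ]
top [384.0745 220.5851] 94 [ 0.5997 -0.2376  0.015 ]
top [361.9684 238.2842] 95 [ 0.561  -0.1898  0.015 ]
top [382.1735 242.3367] 98 [ 0.5532 -0.2325  0.015 ]
side [340.3571 294.8961] 154 [ 0.6036 -0.2017  0.015 ]
side [315.7935 299.7742] 155 [ 0.5609 -0.19    0.015 ]
side [350.8171 309.5061] 164 [ 0.5993 -0.2371  0.015 ]
side [326.1627 318.6506] 166 [ 0.5532 -0.2327  0.015 ]
handle
[282.7547 258.6415] [ 0.511  -0.0214  0.07  ]
[290.9434 256.3019] [ 0.5158 -0.0374  0.07  ]
[301.4717 293.151 ] [ 0.4446 -0.0587  0.07  ]
[293.283  295.4906] [ 0.4398 -0.0428  0.07  ]
mould [0.5428 0.2311 0.022 ] [0.5486 0.235  0.022 ] [0.5446 0.2298 0.0255] 0.0044
b [0.7575 0.1255 0.    ] [0.7524 0.1183 0.    ] c [ 0.7723 -0.1609  0.    ] [ 0.7725 -0.1603  0.    ] jar [0.6817 0.0041 0.    ] [ 0.673  -0.0055  0.    ]
```

View pics/c0.png

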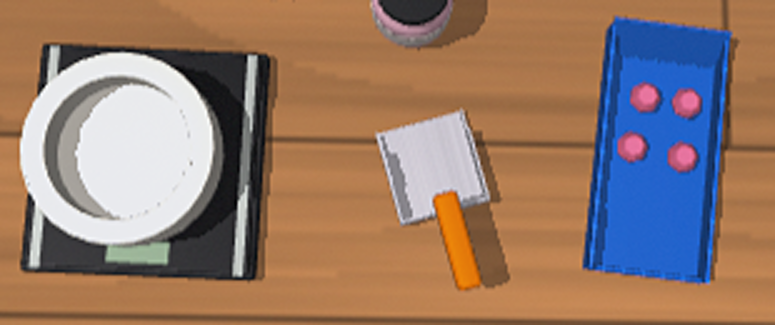

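```bash
cat >> h.py <<'E'
def pose(x,y,z,yaw,tilt):
    """TCP pose from grasp point; tool x=scoop x, tool y=-scoop y; tilt deg>0: fingers point forward"""
    Rm=R.from_euler('z',yaw,degrees=True)*R.from_euler('y',-tilt,degrees=True)*R.from_matrix(np.diag([1,-1,-1.]))
    return np.array([x,y,z])+Rm.apply([0,0,.019]),Rm
def inc(a,b):
    d=a[1].inv().apply(b[0]-a[0])/.3; w=(a[1].inv()*b[1]).as_rotvec()/(2*np.pi)
    return dict(zip(('dx','dy','dz','wx','wy','wz'),np.round(np.r_[d,w],4).tolist()))
def now():
    o=get_obs(); return np.array(o['ee_pos']),R.from_rotvec(o['orientation'])
E
python3 - <<'E'
from h import *
P=lambda *a:print(*[np.round(x,4) if not isinstance(x,str) else x for x in a])
nl,nr,fr,fl=(343,286),(393,292),(402,193),(356,187)
L0,L1=onz('top',nl,0),onz('top',fl,0.032); 
R0,R1=onz('top',nr,.018),onz('top',fr,.034)
for z in (0,.018,.032): P(str(z),*[onz('top',p,z) for p in (nl,nr,fr,fl)])
a=cv2.imread('pics/top0.png'); im=a.astype(int)
blue=((im[:,:,0]>im[:,:,2]+60)).astype(np.uint8); blue[:,:330]=0; blue[:,420:]=0
le=[];re=[]
for r in range(205,275):
    c=np.nonzero(blue[r])[0]; le.append(onz('top',(c[0],r),0)); re.append(onz('top',(c[-1]+.5,r),.032))
for e in(le,re):
    e=np.array(e); k=np.polyfit(e[:,0],e[:,1],1); P('edge yaw',str(np.degrees(np.arctan(k[0]))),'y at x=.55',str(np.polyval(k,.55)))
w=((im.min(2)>150)).astype(np.uint8); w[:,:112]=0;w[:,203:]=0;w[:195]=0;w[282:]=0
c=max(cv2.findContours(w,0,2)[0],key=cv2.contourArea);e=cv2.fitEllipse(cv2.convexHull(c)); print('mould',e,onz('top',e[0],.082),onz('top',e[0],.06))
# render checks
def rect(x0,x1,y0,y1,z):return [(x0,y0,z),(x1,y0,z),(x1,y1,z),(x0,y1,z)]
E
```

```text
0 [ 0.4614 -0.1512  0.    ] [ 0.4505 -0.2568  0.    ] [ 0.6639 -0.2821  0.    ] [ 0.675  -0.1813  0.    ]
0.018 [ 0.4609 -0.1483  0.018 ] [ 0.4502 -0.2521  0.018 ] [ 0.6599 -0.277   0.018 ] [ 0.6708 -0.1779  0.018 ]
0.032 [ 0.4605 -0.1461  0.032 ] [ 0.4499 -0.2484  0.032 ] [ 0.6568 -0.273   0.032 ] [ 0.6676 -0.1753  0.032 ]
edge yaw -6.3246280704345885 y at x=.55 -0.16199008084609712
edge yaw -6.301204595220242 y at x=.55 -0.2603128712418019
mould ((153.09771728515625, 240.42233276367188), (78.59976959228516, 89.76513671875), 27.64181137084961) [0.54094154 0.23055107 0.082     ] [0.54342314 0.23558066 0.06      ]
```

```bash
cat >> h.py <<'E'
from scipy.spatial.transform import Slerp
def chain(a,wps,amax=40,dmax=.23):
    """print increments call by call, each from the preceding target"""
    for b in wps:
        ang=np.degrees((a[1].inv()*b[1]).magnitude()); n=max(1,int(np.ceil(max(ang/amax,np.linalg.norm(b[0]-a[0])/dmax))))
        S=Slerp([0,1],R.concatenate([a[1],b[1]])); s=a
        for i in range(1,n+1):
            t=i/n; e=(a[0]*(1-t)+b[0]*t,S(t)); print({k:v for k,v in inc(s,e).items() if v}); s=e
        a=b
def back(p,d): return p[0]-p[1].apply([0,0,d]),p[1]
E
python3 - <<'E'
from h import *
g=pose(.478,-.040,.063,16.7,20)
chain(now(),[back(g,.09)])
a=cv2.imread('pics/top0.png').astype(int)
w=((a.min(2)>120)).astype(np.uint8); w[:,:112]=0;w[:,203:]=0;w[:195]=0;w[282:]=0
c=max(cv2.findContours(cv2.morphologyEx(w,2,np.ones((9,9))),0,1)[0],key=cv2.contourArea)[:,0]
p=np.array([onz('top',q,.082) for q in c if q[0]<150 or q[1]<215])
from scipy.optimize import least_squares
s=least_squares(lambda v:np.hypot(p[:,0]-v[0],p[:,1]-v[1])-v[2],[.54,.23,.075],loss='soft_l1',f_scale=.002);print(s.x,s.cost)
s=least_squares(lambda v:np.hypot(p[:,0]-v[0],p[:,1]-v[1])-.075,[.54,.23],loss='soft_l1',f_scale=.002);print(s.x,s.cost)
E
```

```text
{'dx': -0.3699, 'dy': -0.4296, 'dz': 0.0847, 'wx': -0.0174, 'wy': 0.0057, 'wz': 0.0984}
{'dx': -0.5545, 'dy': -0.1408, 'dz': 0.0353, 'wx': -0.0174, 'wy': 0.0057, 'wz': 0.0984}
{'dx': -0.5351, 'dy': 0.2046, 'dz': 0.0187, 'wx': -0.0174, 'wy': 0.0057, 'wz': 0.0984}
{'dx': -0.3192, 'dy': 0.4743, 'dz': 0.0411, 'wx': -0.0174, 'wy': 0.0057, 'wz': 0.0984}
[0.53720631 0.19818354 0.07067633] 0.001777467710513203
[0.53449842 0.19380981] 0.0018129348734698106
```

Emit:
drive_tool([
  {"grip": -1,"dx": -0.37,"dy": -0.43,"dz": 0.085,"wx": -0.0174,"wy": 0.0057,"wz": 0.0984},
  {"grip": -1,"dx": -0.37,"dy": -0.43,"dz": 0.085,"wx": -0.0174,"wy": 0.0057,"wz": 0.0984},
  {"grip": -1,"dx": -0.37,"dy": -0.43,"dz": 0.085,"wx": -0.0174,"wy": 0.0057,"wz": 0.0984},
  {"grip": -1,"dx": -0.37,"dy": -0.43,"dz": 0.085,"wx": -0.0174,"wy": 0.0057,"wz": 0.0984},
  {"grip": -1,"dx": -0.37,"dy": -0.43,"dz": 0.085,"wx": -0.0174,"wy": 0.0057,"wz": 0.0984},
], grip_force=100)

```text
time: 1.4
ee_pos: [0.2721, 0.426, 0.2046]
orientation: [-1.454, -2.761, -0.172]
wrist_force: [0.3, 0.7, -0.6]
gripper_width: 1.001
```

Emit:
drive_tool([
  {"grip": -1,"dx": -0.5545,"dy": -0.141,"dz": 0.035,"wx": -0.0174,"wy": 0.0057,"wz": 0.0984},
  {"grip": -1,"dx": -0.5545,"dy": -0.141,"dz": 0.035,"wx": -0.0174,"wy": 0.0057,"wz": 0.0984},
  {"grip": -1,"dx": -0.5545,"dy": -0.141,"dz": 0.035,"wx": -0.0174,"wy": 0.0057,"wz": 0.0984},
  {"grip": -1,"dx": -0.5545,"dy": -0.141,"dz": 0.035,"wx": -0.0174,"wy": 0.0057,"wz": 0.0984},
  {"grip": -1,"dx": -0.5545,"dy": -0.141,"dz": 0.035,"wx": -0.0174,"wy": 0.0057,"wz": 0.0984},
])

```text
time: 1.9
ee_pos: [0.3334, 0.269, 0.1803]
orientation: [-2.209, -2.165, -0.332]
wrist_force: [-0.1, -0.1, 0.5]
gripper_width: 1.001
```

Emit:
drive_tool([
  {"grip": -1,"dx": -0.535,"dy": 0.205,"dz": 0.019,"wx": -0.0174,"wy": 0.0057,"wz": 0.0984},
  {"grip": -1,"dx": -0.535,"dy": 0.205,"dz": 0.019,"wx": -0.0174,"wy": 0.0057,"wz": 0.0984},
  {"grip": -1,"dx": -0.535,"dy": 0.205,"dz": 0.019,"wx": -0.0174,"wy": 0.0057,"wz": 0.0984},
  {"grip": -1,"dx": -0.535,"dy": 0.205,"dz": 0.019,"wx": -0.0174,"wy": 0.0057,"wz": 0.0984},
  {"grip": -1,"dx": -0.535,"dy": 0.205,"dz": 0.019,"wx": -0.0174,"wy": 0.0057,"wz": 0.0984},
])

```text
time: 2.4
ee_pos: [0.3955, 0.1106, 0.1557]
orientation: [-2.746, -1.364, -0.456]
wrist_force: [-0.3, -0.2, 0.7]
gripper_width: 1.004
```

Emit:
drive_tool([
  {"grip": -1,"dx": -0.319,"dy": 0.474,"dz": 0.041,"wx": -0.0174,"wy": 0.0057,"wz": 0.0984},
  {"grip": -1,"dx": -0.319,"dy": 0.474,"dz": 0.041,"wx": -0.0174,"wy": 0.0057,"wz": 0.0984},
  {"grip": -1,"dx": -0.319,"dy": 0.474,"dz": 0.041,"wx": -0.0174,"wy": 0.0057,"wz": 0.0984},
  {"grip": -1,"dx": -0.319,"dy": 0.474,"dz": 0.041,"wx": -0.0174,"wy": 0.0057,"wz": 0.0984},
  {"grip": -1,"dx": -0.319,"dy": 0.474,"dz": 0.041,"wx": -0.0174,"wy": 0.0057,"wz": 0.0984},
])

```text
time: 2.9
ee_pos: [0.4574, -0.0487, 0.1307]
orientation: [-3.014, -0.438, -0.536]
wrist_force: [-0.1, 0.2, 0.3]
gripper_width: 1.003
```

```bash
python3 - <<'E'
from h import *
g=pose(.478,-.040,.063,16.7,20)
chain(now(),[g])
i=grab_frame('side');cv2.imwrite('pics/s1.png',cv2.resize(i[150:350,120:420,::-1],None,fx=2,fy=2))
E
```

```text
{'dx': -0.0082, 'dy': -0.0087, 'dz': 0.3006, 'wx': 0.0004, 'wy': -0.0004, 'wz': -0.0004}
```

View pics/s1.png

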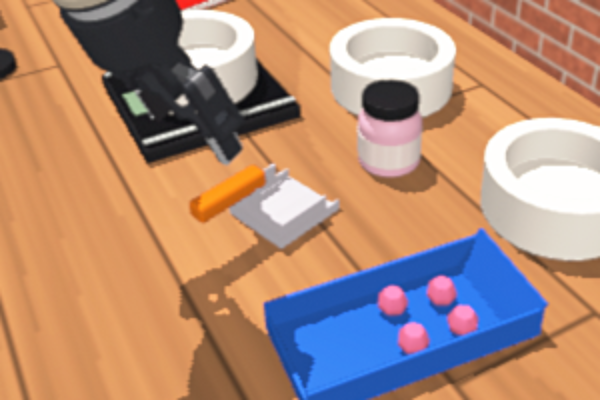

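The gripper is poised above the handle at crop pixel (230,190), so I'll descend and grip.

Emit:
drive_tool([
  {"grip": -1,"dx": -0.008,"dy": -0.008,"dz": 0.1},
  {"grip": -1,"dx": -0.008,"dy": -0.008,"dz": 0.2},
  {"grip": -1,"dx": -0.008,"dy": -0.008,"dz": 0.28},
  {"grip": -1,"dx": -0.008,"dy": -0.008,"dz": 0.3},
  {"grip": -1,"dx": -0.008,"dy": -0.008,"dz": 0.3},
])

```text
$.increments[0]: bad value
```

Emit:
drive_tool([
  {"grip": 0.1},
  {"grip": 0.3},
  {"grip": 0.4},
  {"grip": 0.5},
  {"grip": 0.6},
], grip_force=100)

```text
$.increments[0]: bad value
```

Emit:
drive_tool([
  {"grip": 1},
  {"grip": 1},
  {"grip": 1},
  {"grip": 1},
  {"grip": 1},
])

```text
$.increments[0]: bad value
```

Emit:
drive_tool([
  {"grip": -1,"dx": -0.008,"dy": -0.008,"dz": 0.1,"wx": 0,"wy": 0,"wz": 0},
  {"grip": -1,"dx": -0.008,"dy": -0.008,"dz": 0.2,"wx": 0,"wy": 0,"wz": 0},
  {"grip": -1,"dx": -0.008,"dy": -0.008,"dz": 0.28,"wx": 0,"wy": 0,"wz": 0},
  {"grip": -1,"dx": -0.008,"dy": -0.008,"dz": 0.3,"wx": 0,"wy": 0,"wz": 0},
  {"grip": -1,"dx": -0.008,"dy": -0.008,"dz": 0.3,"wx": 0,"wy": 0,"wz": 0},
])

```text
time: 3.45
ee_pos: [0.4817, -0.0352, 0.0438]
orientation: [-3.011, -0.447, -0.53]
wrist_force: [0.7, -0.1, -0.5]
gripper_width: 0.998
```

Emit:
drive_tool([
  {"grip": 0.1,"dx": 0,"dy": 0,"dz": 0,"wx": 0,"wy": 0,"wz": 0},
  {"grip": 0.2,"dx": 0,"dy": 0,"dz": 0,"wx": 0,"wy": 0,"wz": 0},
  {"grip": 0.3,"dx": 0,"dy": 0,"dz": 0,"wx": 0,"wy": 0,"wz": 0},
  {"grip": 0.4,"dx": 0,"dy": 0,"dz": 0,"wx": 0,"wy": 0,"wz": 0},
  {"grip": 0.5,"dx": 0,"dy": 0,"dz": 0,"wx": 0,"wy": 0,"wz": 0},
], grip_force=100)

```text
time: 3.95
ee_pos: [0.4819, -0.037, 0.045]
orientation: [-3.014, -0.442, -0.535]
wrist_force: [-0.2, -0.4, 0.2]
gripper_width: 0.253
```

Emit:
drive_tool([
  {"grip": 0.7,"dx": 0,"dy": 0,"dz": 0,"wx": 0,"wy": 0,"wz": 0},
  {"grip": 1,"dx": 0,"dy": 0,"dz": 0,"wx": 0,"wy": 0,"wz": 0},
  {"grip": 1,"dx": 0,"dy": 0,"dz": 0,"wx": 0,"wy": 0,"wz": 0},
  {"grip": 1,"dx": 0,"dy": 0,"dz": 0,"wx": 0,"wy": 0,"wz": 0},
  {"grip": 1,"dx": 0,"dy": 0,"dz": 0,"wx": 0,"wy": 0,"wz": 0},
])

```text
time: 4.45
ee_pos: [0.4822, -0.037, 0.0453]
orientation: [-3.014, -0.442, -0.535]
wrist_force: [-3.8, -0.1, 5.5]
gripper_width: 0.214
```

```bash
cat >> h.py <<'E'
T0=np.array([.550,-.212,0]); TY=-6.3; TR=R.from_euler('z',TY,degrees=True)
OFF=np.array([0.,0,0]) # scoop-frame offset of the held point from scoop_grip
def lipose(p,yaw,th,t0=20):
    """TCP pose with scoop_lip at world p, scoop yaw, lip-down pitch th (deg)"""
    S=R.from_euler('z',yaw,degrees=True)*R.from_euler('y',th,degrees=True)
    g=np.asarray(p)+S.apply(np.array([-.106,0,.063])+OFF)
    return pose(*g,yaw,t0-th)
def traylip(x,z,th,y=0): return lipose(T0+TR.apply([x,y,z]),TY,th)
E
python3 - <<'E'
from h import *
n=now(); print(n[0]-n[1].apply([0,0,.019]), n[1].as_matrix().round(3).tolist())
up=(n[0]+[0,0,.08],n[1])
print(traylip(-.013,.06,15)[0])
chain(n,[up,traylip(-.013,.08,15)],amax=35,dmax=.15)
E
```

```text
[ 0.47597005 -0.03883849  0.063128  ] [[0.899, 0.287, 0.33], [0.27, -0.958, 0.097], [0.344, 0.002, -0.939]]
[ 0.45316178 -0.20130896  0.12936045]
{'dx': 0.0917, 'dy': 0.0004, 'dz': -0.2504}
{'dx': -0.1038, 'dy': 0.2485, 'dz': -0.0803, 'wx': -0.0068, 'wy': -0.0207, 'wz': 0.0313}
{'dx': -0.0619, 'dy': 0.2678, 'dz': -0.0583, 'wx': -0.0068, 'wy': -0.0207, 'wz': 0.0313}
```

Emit:
drive_tool([
  {"grip": 1,"dx": 0.02,"dy": 0,"dz": -0.05,"wx": 0,"wy": 0,"wz": 0},
  {"grip": 1,"dx": 0.05,"dy": 0,"dz": -0.13,"wx": 0,"wy": 0,"wz": 0},
  {"grip": 1,"dx": 0.08,"dy": 0,"dz": -0.21,"wx": 0,"wy": 0,"wz": 0},
  {"grip": 1,"dx": 0.0917,"dy": 0,"dz": -0.25,"wx": 0,"wy": 0,"wz": 0},
  {"grip": 1,"dx": 0.0917,"dy": 0,"dz": -0.25,"wx": 0,"wy": 0,"wz": 0},
])

```text
time: 4.95
ee_pos: [0.4827, -0.037, 0.1261]
orientation: [-3.014, -0.443, -0.538]
wrist_force: [0.4, -0.4, -1.8]
gripper_width: 0.215
```

Emit:
drive_tool([
  {"grip": 1,"dx": -0.025,"dy": 0.06,"dz": -0.02,"wx": -0.0016,"wy": -0.005,"wz": 0.008},
  {"grip": 1,"dx": -0.05,"dy": 0.12,"dz": -0.04,"wx": -0.0034,"wy": -0.01,"wz": 0.0155},
  {"grip": 1,"dx": -0.08,"dy": 0.19,"dz": -0.06,"wx": -0.005,"wy": -0.0155,"wz": 0.024},
  {"grip": 1,"dx": -0.104,"dy": 0.2485,"dz": -0.08,"wx": -0.0068,"wy": -0.0207,"wz": 0.0313},
  {"grip": 1,"dx": -0.104,"dy": 0.2485,"dz": -0.08,"wx": -0.0068,"wy": -0.0207,"wz": 0.0313},
])

```text
time: 5.45
ee_pos: [0.467, -0.1201, 0.1354]
orientation: [-3.098, -0.135, -0.336]
wrist_force: [0.7, 0.2, -1.5]
gripper_width: 0.214
```

Emit:
drive_tool([
  {"grip": 1,"dx": -0.015,"dy": 0.067,"dz": -0.015,"wx": -0.0017,"wy": -0.005,"wz": 0.008},
  {"grip": 1,"dx": -0.03,"dy": 0.134,"dz": -0.03,"wx": -0.0034,"wy": -0.01,"wz": 0.0155},
  {"grip": 1,"dx": -0.046,"dy": 0.2,"dz": -0.044,"wx": -0.005,"wy": -0.0155,"wz": 0.024},
  {"grip": 1,"dx": -0.062,"dy": 0.268,"dz": -0.058,"wx": -0.0068,"wy": -0.0207,"wz": 0.0313},
  {"grip": 1,"dx": -0.062,"dy": 0.268,"dz": -0.058,"wx": -0.0068,"wy": -0.0207,"wz": 0.0313},
])

```text
time: 5.95
ee_pos: [0.4527, -0.2018, 0.1473]
orientation: [3.13, -0.174, 0.134]
wrist_force: [1.1, 1.5, -0.7]
gripper_width: 0.219
```

```bash
cat >> h.py <<'E'
def scoop_pts(t0=20):
    n=now(); g=n[0]-n[1].apply([0,0,.019]); S=n[1]*R.from_matrix(np.diag([1,-1,-1.]))*R.from_euler('y',t0,degrees=True)
    return {k:g+S.apply(np.array(v)-[-.066,0,.063]-OFF) for k,v in dict(scoop=(0,0,0),scoop_grip=(-.066,0,.063),scoop_lip=(.04,0,0),lipL=(.04,.038,0),lipR=(.04,-.038,0),bL=(-.04,.038,0),bR=(-.04,-.038,0)).items()}
E
python3 - <<'E'
from h import *
s=scoop_pts(); t=grab_frame('top').copy();v=grab_frame('side').copy()
for q in('scoop_lip','scoop'):
    print(q,s[q].round(4),*[(n,marks(n,q,2),proj(n,s[q]).round(1)) for n in('top','side')])
out=[]
for n,i,(y,x) in(('top',t,(160,290)),('side',v,(170,200))):
    big=cv2.resize(i[:,:,::-1],None,fx=3,fy=3)
    for q in s: cv2.circle(big,tuple(int(round(3*z)) for z in proj(n,s[q])),3,(0,255,0),-1)
    out.append(big[3*y:3*y+480,3*x:3*x+400])
cv2.imwrite('pics/p2.png',np.hstack(out))
E
```

```text
scoop_lip [ 0.5365 -0.2111  0.0778] ('top', [(array([379.6, 246. ]), 0.57), (array([370.4, 243.8]), 0.46)], array([379.1, 247. ])) ('side', [(array([312.4, 287.8]), 0.92), (array([314.1, 193.9]), 0.28)], array([311. , 286.3]))
scoop [ 0.4981 -0.2068  0.0882] ('top', [(array([376.9, 264.6]), 0.68)], array([378.6, 266.1])) ('side', [(array([286.3, 288.2]), 0.77)], array([288.1, 288.8]))
```

View pics/p2.png

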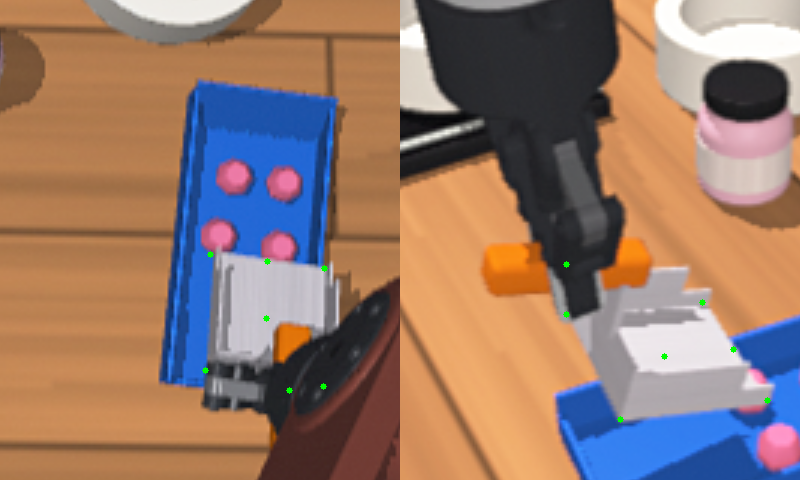

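```bash
python3 - <<'E'
from h import *
n=now()
W=[traylip(-.013,.0055,15),traylip(.010,.005,3),traylip(.042,.0048,2),traylip(.062,.0048,1)]
chain(n,W)
E
```

```text
{'dx': -0.0155, 'dy': 0.0059, 'dz': 0.2404, 'wx': -0.0004, 'wy': 0.0004, 'wz': 0.0001}
{'dx': 0.0289, 'dz': 0.068, 'wy': 0.0333}
{'dx': 0.0974, 'dz': 0.0364, 'wy': 0.0028}
{'dx': 0.059, 'dz': 0.0252, 'wy': 0.0028}
```

Emit:
drive_tool([
  {"grip": 1,"dx": -0.004,"dy": 0.002,"dz": 0.07,"wx": 0,"wy": 0,"wz": 0},
  {"grip": 1,"dx": -0.01,"dy": 0.004,"dz": 0.15,"wx": 0,"wy": 0,"wz": 0},
  {"grip": 1,"dx": -0.0135,"dy": 0.005,"dz": 0.21,"wx": 0,"wy": 0,"wz": 0},
  {"grip": 1,"dx": -0.0155,"dy": 0.006,"dz": 0.24,"wx": 0,"wy": 0,"wz": 0},
  {"grip": 1,"dx": -0.0155,"dy": 0.006,"dz": 0.24,"wx": 0,"wy": 0,"wz": 0},
])

```text
time: 6.75
ee_pos: [0.4535, -0.202, 0.075]
orientation: [3.132, -0.172, 0.133]
wrist_force: [0.4, 0.7, -1.6]
gripper_width: 0.218
```

Emit:
drive_tool([
  {"grip": 1,"dx": 0.007,"dy": 0,"dz": 0.017,"wx": 0,"wy": 0.0083,"wz": 0},
  {"grip": 1,"dx": 0.0145,"dy": 0,"dz": 0.034,"wx": 0,"wy": 0.0167,"wz": 0},
  {"grip": 1,"dx": 0.0217,"dy": 0,"dz": 0.051,"wx": 0,"wy": 0.025,"wz": 0},
  {"grip": 1,"dx": 0.0289,"dy": 0,"dz": 0.068,"wx": 0,"wy": 0.0333,"wz": 0},
  {"grip": 1,"dx": 0.0289,"dy": 0,"dz": 0.068,"wx": 0,"wy": 0.0333,"wz": 0},
])

```text
time: 7.25
ee_pos: [0.4629, -0.2031, 0.0559]
orientation: [3.089, -0.171, 0.457]
wrist_force: [-0.7, 0.1, -2.0]
gripper_width: 0.214
```

Emit:
drive_tool([
  {"grip": 1,"dx": 0.02,"dy": 0,"dz": 0.0075,"wx": 0,"wy": 0.0006,"wz": 0},
  {"grip": 1,"dx": 0.04,"dy": 0,"dz": 0.015,"wx": 0,"wy": 0.0012,"wz": 0},
  {"grip": 1,"dx": 0.06,"dy": 0,"dz": 0.0224,"wx": 0,"wy": 0.0018,"wz": 0},
  {"grip": 1,"dx": 0.08,"dy": 0,"dz": 0.03,"wx": 0,"wy": 0.0023,"wz": 0},
  {"grip": 1,"dx": 0.0974,"dy": 0,"dz": 0.0364,"wx": 0,"wy": 0.0028,"wz": 0},
])

```text
time: 7.75
ee_pos: [0.4962, -0.2074, 0.0545]
orientation: [3.083, -0.169, 0.487]
wrist_force: [-0.7, 0.2, -1.5]
gripper_width: 0.216
```

```bash
cat > look.py <<'E'
import sys
from h import *
s=scoop_pts(); iv=lambda p:TR.inv().apply(p-T0).round(4)
print('lip,back in tray',iv(s['scoop_lip']),iv((s['bL']+s['bR'])/2), get_obs()['wrist_force'].round(1))
out=[]
for n,(y,x) in(('top',(160,290)),('side',(200,220))):
    big=cv2.resize(grab_frame(n)[:,:,::-1],None,fx=3,fy=3)
    for q in s: cv2.circle(big,tuple(int(round(3*z)) for z in proj(n,s[q])),2,(0,255,0),-1)
    out.append(big[3*y:3*y+480,3*x:3*x+400])
cv2.imwrite(f'pics/{sys.argv[1]}.png',np.hstack(out))
E
python3 look.py p3
```

```text
lip,back in tray [ 0.0438 -0.0013  0.0058] [-0.0361 -0.0013  0.0087] [-0.7  0.2 -1.5]
```

View pics/p3.png

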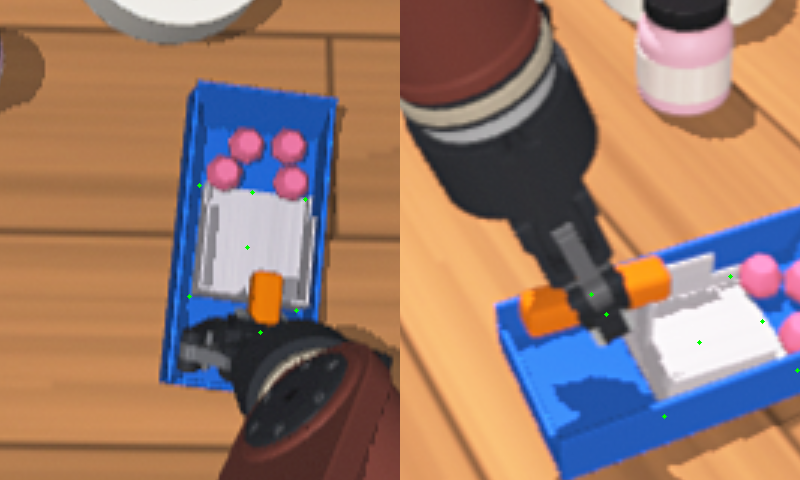

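```bash
python3 - <<'E'
from h import *
chain(now(),[traylip(.062,.0038,1,.002),traylip(.080,.0038,1,.002)])
E
```

```text
{'dx': 0.0509, 'dy': -0.0115, 'dz': 0.0299, 'wx': -0.0001, 'wy': 0.0029}
{'dx': 0.0567, 'dz': 0.0195}
```

Emit:
drive_tool([
  {"grip": 1,"dx": 0.0,"dy": -0.0115,"dz": 0.008,"wx": 0,"wy": 0.001,"wz": 0},
  {"grip": 1,"dx": 0.0125,"dy": -0.0115,"dz": 0.0145,"wx": 0,"wy": 0.002,"wz": 0},
  {"grip": 1,"dx": 0.025,"dy": -0.0115,"dz": 0.02,"wx": 0,"wy": 0.0029,"wz": 0},
  {"grip": 1,"dx": 0.038,"dy": -0.0115,"dz": 0.025,"wx": 0,"wy": 0.0029,"wz": 0},
  {"grip": 1,"dx": 0.051,"dy": -0.0115,"dz": 0.03,"wx": 0,"wy": 0.0029,"wz": 0},
])

```text
time: 8.35
ee_pos: [0.5132, -0.2059, 0.0508]
orientation: [3.077, -0.17, 0.515]
wrist_force: [-2.7, 0.6, 2.6]
gripper_width: 0.219
```

Emit:
drive_tool([
  {"grip": 1,"dx": 0.0113,"dy": 0,"dz": 0.004,"wx": 0,"wy": 0,"wz": 0},
  {"grip": 1,"dx": 0.0227,"dy": 0,"dz": 0.0078,"wx": 0,"wy": 0,"wz": 0},
  {"grip": 1,"dx": 0.034,"dy": 0,"dz": 0.0117,"wx": 0,"wy": 0,"wz": 0},
  {"grip": 1,"dx": 0.045,"dy": 0,"dz": 0.0156,"wx": 0,"wy": 0,"wz": 0},
  {"grip": 1,"dx": 0.0567,"dy": 0,"dz": 0.0195,"wx": 0,"wy": 0,"wz": 0},
])

```text
time: 8.85
ee_pos: [0.5309, -0.2078, 0.0507]
orientation: [3.077, -0.17, 0.514]
wrist_force: [-3.0, 0.2, 3.0]
gripper_width: 0.219
```

```bash
python3 look.py p4
```

```text
lip,back in tray [0.0793 0.0021 0.0038] [-0.0007  0.0021  0.0052] [-3.   0.2  3. ]
```

View pics/p4.png

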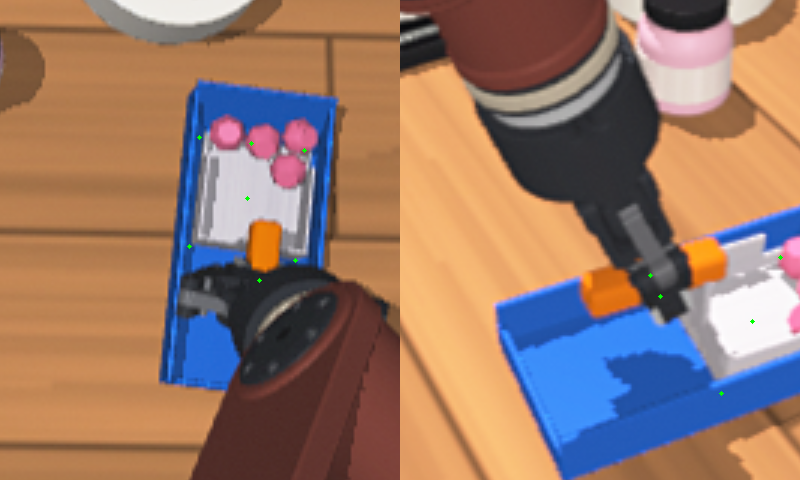

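Top crop: one lump is fully in the pan at (288,170). The other three sit at the lip against the ramp, at (228,132), (263,140) and (300,135). Next I'll push on and curl up along the ramp.

```bash
python3 - <<'E'
from h import *
chain(now(),[traylip(.0885,.004,1,.002),traylip(.0935,.013,-6,.002),traylip(.099,.022,-12,.002),traylip(.104,.031,-18,.002)])
E
```

```text
{'dx': 0.0271, 'dy': -0.0005, 'dz': 0.0092, 'wx': -0.0001, 'wy': -0.0001, 'wz': -0.0001}
{'dx': -0.0036, 'dz': 0.0107, 'wy': 0.0194}
{'dx': 0.0044, 'dz': 0.0097, 'wy': 0.0167}
{'dx': 0.0048, 'dz': 0.012, 'wy': 0.0167}
```

Emit:
drive_tool([
  {"grip": 1,"dx": 0.006,"dy": 0,"dz": 0.002,"wx": 0,"wy": 0,"wz": 0},
  {"grip": 1,"dx": 0.012,"dy": 0,"dz": 0.004,"wx": 0,"wy": 0,"wz": 0},
  {"grip": 1,"dx": 0.018,"dy": 0,"dz": 0.006,"wx": 0,"wy": 0,"wz": 0},
  {"grip": 1,"dx": 0.023,"dy": 0,"dz": 0.0078,"wx": 0,"wy": 0,"wz": 0},
  {"grip": 1,"dx": 0.027,"dy": 0,"dz": 0.0092,"wx": 0,"wy": 0,"wz": 0},
])

```text
time: 9.45
ee_pos: [0.5364, -0.2084, 0.05]
orientation: [3.08, -0.166, 0.505]
wrist_force: [-23.8, -0.3, 21.6]
gripper_width: 0.216
```

Emit:
drive_tool([
  {"grip": 1,"dx": -0.0007,"dy": 0,"dz": 0.002,"wx": 0,"wy": 0.004,"wz": 0},
  {"grip": 1,"dx": -0.0014,"dy": 0,"dz": 0.0043,"wx": 0,"wy": 0.008,"wz": 0},
  {"grip": 1,"dx": -0.002,"dy": 0,"dz": 0.0064,"wx": 0,"wy": 0.012,"wz": 0},
  {"grip": 1,"dx": -0.003,"dy": 0,"dz": 0.0086,"wx": 0,"wy": 0.0155,"wz": 0},
  {"grip": 1,"dx": -0.0036,"dy": 0,"dz": 0.0107,"wx": 0,"wy": 0.0194,"wz": 0},
])

```text
time: 9.95
ee_pos: [0.5375, -0.2084, 0.0472]
orientation: [3.036, -0.164, 0.696]
wrist_force: [-12.2, 1.8, 13.3]
gripper_width: 0.215
```

Emit:
drive_tool([
  {"grip": 1,"dx": 0.0009,"dy": 0,"dz": 0.002,"wx": 0,"wy": 0.0033,"wz": 0},
  {"grip": 1,"dx": 0.0018,"dy": 0,"dz": 0.004,"wx": 0,"wy": 0.0067,"wz": 0},
  {"grip": 1,"dx": 0.0026,"dy": 0,"dz": 0.0058,"wx": 0,"wy": 0.01,"wz": 0},
  {"grip": 1,"dx": 0.0035,"dy": 0,"dz": 0.0078,"wx": 0,"wy": 0.0133,"wz": 0},
  {"grip": 1,"dx": 0.0044,"dy": 0,"dz": 0.0097,"wx": 0,"wy": 0.0167,"wz": 0},
])

```text
time: 10.45
ee_pos: [0.5401, -0.2085, 0.0443]
orientation: [2.989, -0.163, 0.854]
wrist_force: [-8.9, 1.2, 7.0]
gripper_width: 0.217
```

Emit:
drive_tool([
  {"grip": 1,"dx": 0.001,"dy": 0,"dz": 0.0024,"wx": 0,"wy": 0.0033,"wz": 0},
  {"grip": 1,"dx": 0.002,"dy": 0,"dz": 0.0048,"wx": 0,"wy": 0.0067,"wz": 0},
  {"grip": 1,"dx": 0.0029,"dy": 0,"dz": 0.0072,"wx": 0,"wy": 0.01,"wz": 0},
  {"grip": 1,"dx": 0.0038,"dy": 0,"dz": 0.0096,"wx": 0,"wy": 0.0133,"wz": 0},
  {"grip": 1,"dx": 0.0048,"dy": 0,"dz": 0.012,"wx": 0,"wy": 0.0167,"wz": 0},
])

```text
time: 10.95
ee_pos: [0.5436, -0.2088, 0.0414]
orientation: [2.935, -0.163, 1.007]
wrist_force: [-0.0, 0.8, -1.7]
gripper_width: 0.222
```

```bash
sed -i "s/('side',(200,220))/('side',(200,260))/" look.py; python3 look.py p5
```

```text
lip,back in tray [0.1018 0.0024 0.029 ] [0.0257 0.0025 0.0044] [-0.   0.8 -1.7]
```

View pics/p5.png

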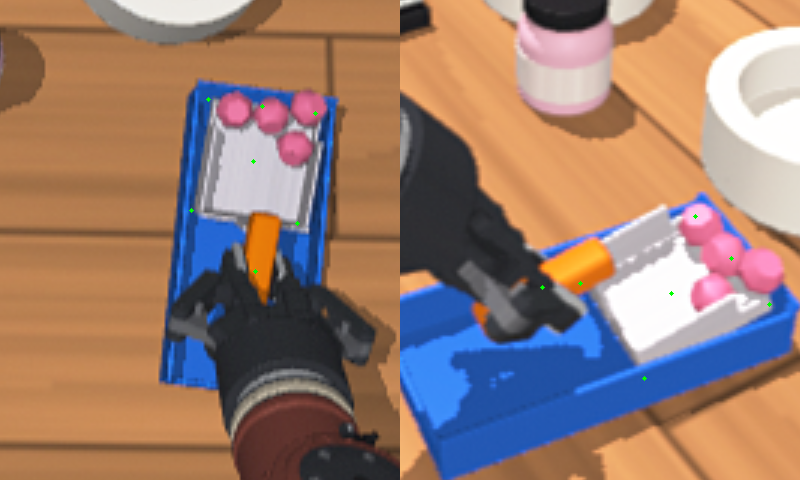

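```bash
python3 - <<'E'
from h import *
s=scoop_pts(); n=now(); S=n[1]*R.from_matrix(np.diag([1,-1,-1.]))*R.from_euler('y',20,degrees=True)
T=[(235,108),(270,115),(308,106),(295,149)]; V=[(701,224),(722,254),(762,270),(712,294)]
for t,v in zip(T,V):
    p,e=tri((t[0]/3+290,t[1]/3+160),((v[0]-400)/3+260,v[1]/3+200))
    print('err',round(e,4),'scoop',S.inv().apply(p-s['scoop']).round(4),'tray',TR.inv().apply(p-T0).round(4))
chain(n,[traylip(.106,.040,-26,.002),traylip(.105,.055,-36,.002)])
E
```

```text
err 0.001 scoop [0.0364 0.0211 0.0129] tray [0.0945 0.0233 0.0401]
err 0.0011 scoop [ 0.0347 -0.0038  0.0127] tray [ 0.0929 -0.0016  0.0394]
err 0.0005 scoop [ 0.045  -0.0283  0.0165] tray [ 0.1015 -0.0261  0.0461]
err 0.0005 scoop [ 0.0144 -0.0246  0.0155] tray [ 0.0728 -0.0223  0.0358]
{'dy': 0.0013, 'dz': 0.0188, 'wx': -0.0001, 'wy': 0.0226, 'wz': -0.0004}
{'dx': -0.0066, 'dz': 0.0119, 'wy': 0.0278}
```

Emit:
drive_tool([
  {"grip": 1,"dx": 0,"dy": 0,"dz": 0.0038,"wx": 0,"wy": 0.0045,"wz": 0},
  {"grip": 1,"dx": 0,"dy": 0,"dz": 0.0076,"wx": 0,"wy": 0.009,"wz": 0},
  {"grip": 1,"dx": 0,"dy": 0,"dz": 0.0112,"wx": 0,"wy": 0.0135,"wz": 0},
  {"grip": 1,"dx": 0,"dy": 0,"dz": 0.015,"wx": 0,"wy": 0.018,"wz": 0},
  {"grip": 1,"dx": 0,"dy": 0,"dz": 0.0188,"wx": 0,"wy": 0.0226,"wz": 0},
])

```text
time: 11.55
ee_pos: [0.5476, -0.2096, 0.0374]
orientation: [2.849, -0.158, 1.21]
wrist_force: [-1.1, 0.2, -2.4]
gripper_width: 0.217
```

```bash
python3 - <<'E'
from h import *
print(get_obs()['qpos'].round(2))
chain(now(),[traylip(.104,.055,-34,.002)])
grab_frame('top');grab_frame('side')
for n in('top','side'):
    for m in regions_of(n,'lump0'): print(n,round(m['p'],2),(np.array(m['box'][:2])*[560,420]).round(1))
E
```

```text
[-0.7   0.22  2.3   1.78  0.42 -0.66]
{'dx': -0.0039, 'dy': 0.0005, 'dz': -0.0013, 'wy': 0.0222, 'wz': -0.0002}
top 0.6 [367.1 204.9]
top 0.58 [389.2 214.3]
top 0.53 [383.7 224.5]
top 0.42 [371.7 221. ]
side 0.67 [347. 282.]
side 0.61 [346.8 293.7]
side 0.55 [358.8 301.6]
side 0.46 [335.9 298.8]
```

```bash
cat > lumps.py <<'E'
from h import *
from scipy.optimize import linear_sum_assignment as lsa
def cent(n):
    grab_frame(n); return [np.array(m['box'][:2])*[560,420] for m in regions_of(n,'lump0') if m['p']>.35]
def lumps():
    T,V=cent('top'),cent('side'); E=np.array([[tri(t,v)[1] for v in V] for t in T]); i,j=lsa(E)
    return [(tri(T[a],V[b])[0],E[a,b]) for a,b in zip(i,j)]
if __name__=='__main__':
    s=scoop_pts(); S=now()[1]*R.from_matrix(np.diag([1,-1,-1.]))*R.from_euler('y',20,degrees=True)
    for p,e in lumps(): print('err',round(e,4),'world',p.round(4),'scoop',S.inv().apply(p-s['scoop']).round(4),'tray',TR.inv().apply(p-T0).round(4))
E
python3 lumps.py; python3 -c "
from h import *
n=now()
chain(n,[traylip(.100,.060,-28,.002)]);print(get_obs()['time'])"
```

```text
err 0.3358 world [ 0.7136  0.2036 -0.3691] scoop [-0.1306  0.4284 -0.3733] tray [ 0.117   0.4311 -0.3691]
{'dx': 0.0181, 'dz': -0.0511, 'wx': -0.0001, 'wy': 0.0052, 'wz': -0.0001}
11.95
```

```bash
cat > lumps.py <<'E'
from h import *
from scipy.optimize import linear_sum_assignment as lsa
def cent(n):
    im=grab_frame(n).astype(int); r,g,b=im[...,0],im[...,1],im[...,2]
    D=[(m['p'],np.array(m['box'][:2])*[560,420]) for m in regions_of(n,'lump0')]
    return [c for p,c in D if p>.15]
def lumps():
    T,V=cent('top'),cent('side'); print(len(T),len(V)); E=np.array([[tri(t,v)[1] for v in V] for t in T]); i,j=lsa(E)
    return [(tri(T[a],V[b])[0],E[a,b]) for a,b in zip(i,j)]
def show(L):
    s=scoop_pts(); S=now()[1]*R.from_matrix(np.diag([1,-1,-1.]))*R.from_euler('y',20,degrees=True)
    for p,e in L: print('err',round(e,4),'world',p.round(4),'scoop',S.inv().apply(p-s['scoop']).round(4),'tray',TR.inv().apply(p-T0).round(4))
if __name__=='__main__': show(lumps())
E
python3 - <<'E'
from lumps import *
T=[(367.1,204.9),(389.2,214.3),(383.7,224.5),(371.7,221.)];V=[(347,282.),(346.8,293.7),(358.8,301.6),(335.9,298.8)]
E=np.array([[tri(t,v)[1] for v in V] for t in T]);i,j=lsa(E)
show([(tri(T[a],V[b])[0],E[a,b]) for a,b in zip(i,j)])
E
python3 lumps.py
```

```text
err 0.0088 world [ 0.6256 -0.1963  0.0317] scoop [0.005  0.0219 0.0058] tray [0.0734 0.0239 0.0317]
err 0.0014 world [ 0.6094 -0.2435  0.0347] scoop [-0.0035 -0.0268  0.0133] tray [ 0.0625 -0.0248  0.0347]
err 0.0071 world [ 0.5892 -0.2298  0.0497] scoop [-0.0163 -0.0154  0.0364] tray [ 0.0409 -0.0134  0.0497]
err 0.0082 world [ 0.594  -0.2086  0.0182] scoop [-0.0279  0.0062  0.007 ] tray [0.0434 0.0082 0.0182]
5 4
err 0.0039 world [ 0.5936 -0.2335  0.0249] scoop [-0.0227 -0.0187  0.012 ] tray [ 0.0457 -0.0166  0.0249]
err 0.0022 world [ 0.5933 -0.2123  0.0262] scoop [-0.0245  0.0024  0.0142] tray [0.0431 0.0044 0.0262]
err 0.0014 world [ 0.6137 -0.1961  0.0344] scoop [-0.0043  0.0208  0.0135] tray [0.0615 0.0228 0.0344]
err 0.0009 world [ 0.612  -0.2426  0.0359] scoop [-0.0006 -0.0257  0.0133] tray [ 0.065  -0.0237  0.0359]
```

```bash
python3 - <<'E'
from h import *
from scipy.optimize import least_squares
B={}
for n,ref in(('top',(158,240)),('side',(217,183))):
    grab_frame(n)
    for m in regions_of(n,'mould'):
        b=np.array(m['box'])*[560,420,560,420]
        print(n,round(m['p'],2),b.round(1))
        if np.hypot(*(b[:2]-ref))<20: B[n]=np.r_[b[:2]-b[2:]/2,b[:2]+b[2:]/2]
a=np.linspace(0,2*np.pi,180)
def box(n,c,z0):
    P=[proj(n,(c[0]+.075*np.cos(t),c[1]+.075*np.sin(t),z0+h)) for t in a for h in(0,.06)]; P=np.array(P); return np.r_[P.min(0),P.max(0)]
def res(v): return np.concatenate([(box(n,v,.022)-B[n]) for n in B])
s=least_squares(res,[.543,.23],loss='soft_l1'); print(s.x,res(s.x).round(1))
c=s.x
yaw=np.degrees(np.arctan2(c[1],c[0])); print('yaw',yaw)
n=now(); up=traylip(.095,.17,-15,.002)
d=np.array([np.cos(np.radians(yaw)),np.sin(np.radians(yaw))])
lip=c-.02*d
chain(n,[traylip(.098,.09,-22,.002),up,lipose([*(c-.04*d),.19],yaw,-10)],dmax=.12,amax=30)
E
```

```text
top 0.7 [155.4 242.1  80.2  81.2]
top 0.59 [348.8 136.6  70.3  76.6]
top 0.59 [218.2 141.8  74.9  76.7]
side 0.78 [402.8 244.4  83.4  68.3]
side 0.74 [214.5 182.1  63.7  49.9]
side 0.71 [316.2 182.8  64.7  48. ]
side 0.48 [342.6 294.3  87.5  54.1]Traceback (most recent call last):
  File "<stdin>", line 14, in <module>
    return func(*args, **kwargs)
    result = trf(vector_fun.fun, vector_fun.jac, x0, f0, J0, lb, ub, ftol, xtol,
                 gtol, max_nfev, x_scale, loss_function, tr_solver,
                 tr_options.copy(), verbose, callback=callback_wrapped)
    return trf_no_bounds(
        fun, jac, x0, f0, J0, ftol, xtol, gtol, max_nfev, x_scale,
        loss_function, tr_solver, tr_options, verbose, callback=callback)
    J = jac(x)
    self._update_jac()
    ~~~~~~~~~~~~~~~~^^
    self.J = self.jac_wrapped(xp_copy(self.x), f0=self.f)
             ~~~~~~~~~~~~~~~~^^^^^^^^^^^^^^^^^^^^^^^^^^^^
    J, dct = approx_derivative(
             ~~~~~~~~~~~~~~~~~^
        self.fun,
        ^^^^^^^^^
    ...<2 lines>...
        **self.finite_diff_options,
        ^^^^^^^^^^^^^^^^^
[... 319 characters left out ...]
eval - f0 for f_eval in f_evals]
                                    ^^^^^^^
    f = np.atleast_1d(self.fun(x, *self.args, **self.kwargs))
                      ~~~~~~~~^^^^^^^^^^^^^^^^^^^^^^^^^^^^^^
    return np.atleast_1d(self.fun(x))
                         ~~~~~~~~^^^
    return self.f(x, *self.args, **self.kwargs)
           ~~~~~~^^^^^^^^^^^^^^^^^^^^^^^^^^^^^^
  File "<stdin>", line 13, in res
  File "<stdin>", line 12, in box
  File "h.py", line 15, in proj
    K,Rm,t,c=cam(n); q=K@(Rm@np.asarray(P)+t); return q[:2]/q[2]
             ~~~^^^
  File "h.py", line 5, in cam
    c=calibration(n); f=210/np.tan(np.radians(c['vfov'])/2)
ValueError: time passes only in moves, steps and waits
```

```bash
sed -i 's/^def cam(n):/from functools import lru_cache\n@lru_cache\ndef cam(n):/' h.py; python3 - <<'E'
from h import *
from scipy.optimize import least_squares
B={n:np.r_[np.array(b[:2])-np.array(b[2:])/2,np.array(b[:2])+np.array(b[2:])/2] for n,b in(('top',(155.4,242.1,80.2,81.2)),('side',(214.5,182.1,63.7,49.9)))}
a=np.linspace(0,2*np.pi,90)
def box(n,c,z0):
    P=np.array([proj(n,(c[0]+.075*np.cos(t),c[1]+.075*np.sin(t),z0+h)) for t in a for h in(0,.06)]); return np.r_[P.min(0),P.max(0)]
for use in(('top','side'),('top',),('side',)):
    res=lambda v: np.concatenate([(box(n,v,.022)-B[n]) for n in use])
    s=least_squares(res,[.543,.23],loss='soft_l1',diff_step=1e-3); print(use,s.x,res(s.x).round(1))
    if len(use)==2:c=s.x
yaw=np.degrees(np.arctan2(c[1],c[0])); print('yaw',yaw)
n=now(); up=traylip(.095,.17,-15,.002)
d=np.array([np.cos(np.radians(yaw)),np.sin(np.radians(yaw))])
chain(n,[traylip(.098,.09,-22,.002),up,lipose([*(c-.04*d),.19],yaw,-10)],dmax=.12,amax=30)
E
```

```text
('top', 'side') [0.54138312 0.22829196] [-0.3  0.7  2.  -2.3 -2.1 -3.4  0.2 -0.3]
('top',) [0.53994358 0.22964647] [-1.1  1.4  1.3 -1.5]
('side',) [0.54225589 0.22375414] [-1.2 -2.8  1.3  0.6]
yaw 22.864317375055847
{'dx': 0.114, 'dy': 0.0002, 'dz': -0.1517, 'wx': -0.0001, 'wy': -0.0114, 'wz': -0.0001}
{'dx': 0.204, 'dz': -0.2347, 'wy': -0.0194}
{'dx': -0.103, 'dy': -0.303, 'dz': -0.102, 'wx': 0.0109, 'wy': -0.0034, 'wz': -0.0171}
{'dx': -0.0715, 'dy': -0.3186, 'dz': -0.0788, 'wx': 0.0109, 'wy': -0.0034, 'wz': -0.0171}
{'dx': -0.0381, 'dy': -0.3291, 'dz': -0.0555, 'wx': 0.0109, 'wy': -0.0034, 'wz': -0.0171}
{'dx': -0.0034, 'dy': -0.3343, 'dz': -0.0323, 'wx': 0.0109, 'wy': -0.0034, 'wz': -0.0171}
```

Emit:
drive_tool([
  {"grip": 1,"dx": 0.012,"dy": 0,"dz": -0.015,"wx": 0,"wy": -0.001,"wz": 0},
  {"grip": 1,"dx": 0.034,"dy": 0,"dz": -0.045,"wx": 0,"wy": -0.003,"wz": 0},
  {"grip": 1,"dx": 0.06,"dy": 0,"dz": -0.08,"wx": 0,"wy": -0.006,"wz": 0},
  {"grip": 1,"dx": 0.087,"dy": 0,"dz": -0.116,"wx": 0,"wy": -0.0087,"wz": 0},
  {"grip": 1,"dx": 0.114,"dy": 0,"dz": -0.152,"wx": 0,"wy": -0.0114,"wz": 0},
])

```text
time: 12.85
ee_pos: [0.5387, -0.2081, 0.0948]
orientation: [2.895, -0.16, 1.11]
wrist_force: [-0.3, -0.0, -2.6]
gripper_width: 0.215
```

Emit:
drive_tool([
  {"grip": 1,"dx": 0.04,"dy": 0,"dz": -0.047,"wx": 0,"wy": -0.004,"wz": 0},
  {"grip": 1,"dx": 0.09,"dy": 0,"dz": -0.104,"wx": 0,"wy": -0.0085,"wz": 0},
  {"grip": 1,"dx": 0.14,"dy": 0,"dz": -0.16,"wx": 0,"wy": -0.013,"wz": 0},
  {"grip": 1,"dx": 0.18,"dy": 0,"dz": -0.207,"wx": 0,"wy": -0.017,"wz": 0},
  {"grip": 1,"dx": 0.204,"dy": 0,"dz": -0.235,"wx": 0,"wy": -0.0194,"wz": 0},
])

```text
time: 13.35
ee_pos: [0.5377, -0.2085, 0.1902]
orientation: [2.961, -0.162, 0.935]
wrist_force: [-0.0, 1.1, -3.5]
gripper_width: 0.218
```

```bash
python3 lumps.py; python3 - <<'E'
from h import *
print(get_obs()['qpos'].round(2))
c=np.array([.542,.229]);yaw=22.9;d=np.array([np.cos(np.radians(yaw)),np.sin(np.radians(yaw))])
chain(now(),[lipose([*(c-.04*d),.19],yaw,-10)],dmax=.12,amax=30)
E
```

```text
4 3
err 0.0534 world [ 0.6236 -0.2661  0.1543] scoop [ 0.0215 -0.0485 -0.0105] tray [ 0.0791 -0.0457  0.1543]
err 0.0009 world [ 0.6008 -0.1931  0.1739] scoop [-0.003   0.0216  0.0162] tray [0.0485 0.0244 0.1739]
err 0.0242 world [ 0.5885 -0.2392  0.1796] scoop [-0.0085 -0.0256  0.0236] tray [ 0.0412 -0.0228  0.1796]
[-0.65 -0.15  2.19  0.53  0.63  0.67]
{'dx': -0.102, 'dy': -0.3032, 'dz': -0.1009, 'wx': 0.0108, 'wy': -0.0034, 'wz': -0.0171}
{'dx': -0.0704, 'dy': -0.3186, 'dz': -0.0779, 'wx': 0.0108, 'wy': -0.0034, 'wz': -0.0171}
{'dx': -0.0369, 'dy': -0.3289, 'dz': -0.0548, 'wx': 0.0108, 'wy': -0.0034, 'wz': -0.0171}
{'dx': -0.0021, 'dy': -0.3339, 'dz': -0.0319, 'wx': 0.0108, 'wy': -0.0034, 'wz': -0.0171}
```

Emit:
drive_tool([
  {"grip": 1,"dx": -0.01,"dy": -0.03,"dz": -0.01,"wx": 0.0011,"wy": -0.0003,"wz": -0.0017},
  {"grip": 1,"dx": -0.029,"dy": -0.086,"dz": -0.0287,"wx": 0.003,"wy": -0.001,"wz": -0.005},
  {"grip": 1,"dx": -0.054,"dy": -0.16,"dz": -0.053,"wx": 0.0057,"wy": -0.0018,"wz": -0.009},
  {"grip": 1,"dx": -0.078,"dy": -0.232,"dz": -0.077,"wx": 0.0082,"wy": -0.0026,"wz": -0.013},
  {"grip": 1,"dx": -0.102,"dy": -0.303,"dz": -0.101,"wx": 0.0108,"wy": -0.0034,"wz": -0.0171},
])

```text
time: 14.05
ee_pos: [0.5031, -0.1115, 0.1929]
orientation: [-3.003, -0.029, -0.906]
wrist_force: [0.4, 0.0, -2.9]
gripper_width: 0.214
```

Emit:
drive_tool([
  {"grip": 1,"dx": -0.014,"dy": -0.064,"dz": -0.0156,"wx": 0.0022,"wy": -0.0007,"wz": -0.0034},
  {"grip": 1,"dx": -0.028,"dy": -0.127,"dz": -0.031,"wx": 0.0043,"wy": -0.0014,"wz": -0.0068},
  {"grip": 1,"dx": -0.042,"dy": -0.191,"dz": -0.047,"wx": 0.0065,"wy": -0.002,"wz": -0.0103},
  {"grip": 1,"dx": -0.056,"dy": -0.255,"dz": -0.062,"wx": 0.0086,"wy": -0.0027,"wz": -0.0137},
  {"grip": 1,"dx": -0.0704,"dy": -0.3186,"dz": -0.0779,"wx": 0.0108,"wy": -0.0034,"wz": -0.0171},
])

```text
time: 14.55
ee_pos: [0.4709, -0.0168, 0.2003]
orientation: [-2.974, -0.219, -0.862]
wrist_force: [0.5, 0.0, -2.8]
gripper_width: 0.216
```

Emit:
drive_tool([
  {"grip": 1,"dx": -0.0074,"dy": -0.066,"dz": -0.011,"wx": 0.0022,"wy": -0.0007,"wz": -0.0034},
  {"grip": 1,"dx": -0.015,"dy": -0.132,"dz": -0.022,"wx": 0.0043,"wy": -0.0014,"wz": -0.0068},
  {"grip": 1,"dx": -0.022,"dy": -0.197,"dz": -0.033,"wx": 0.0065,"wy": -0.002,"wz": -0.0103},
  {"grip": 1,"dx": -0.03,"dy": -0.263,"dz": -0.044,"wx": 0.0086,"wy": -0.0027,"wz": -0.0137},
  {"grip": 1,"dx": -0.037,"dy": -0.329,"dz": -0.0548,"wx": 0.0108,"wy": -0.0034,"wz": -0.0171},
])

```text
time: 15.05
ee_pos: [0.4385, 0.0779, 0.2076]
orientation: [-2.933, -0.404, -0.815]
wrist_force: [-0.6, 0.1, -2.5]
gripper_width: 0.217
```

Emit:
drive_tool([
  {"grip": 1,"dx": -0.0005,"dy": -0.08,"dz": -0.0077,"wx": 0.0026,"wy": -0.0008,"wz": -0.0041},
  {"grip": 1,"dx": -0.001,"dy": -0.16,"dz": -0.0153,"wx": 0.0052,"wy": -0.0016,"wz": -0.0082},
  {"grip": 1,"dx": -0.0015,"dy": -0.24,"dz": -0.023,"wx": 0.0078,"wy": -0.0024,"wz": -0.0123},
  {"grip": 1,"dx": -0.002,"dy": -0.305,"dz": -0.029,"wx": 0.0099,"wy": -0.0031,"wz": -0.0156},
  {"grip": 1,"dx": -0.002,"dy": -0.334,"dz": -0.0319,"wx": 0.0108,"wy": -0.0034,"wz": -0.0171},
])

```text
time: 15.55
ee_pos: [0.4064, 0.173, 0.2153]
orientation: [-2.881, -0.586, -0.766]
wrist_force: [0.0, -0.2, -2.2]
gripper_width: 0.219
```

```bash
python3 lumps.py; cat > look2.py <<'E'
import sys
from h import *
s=scoop_pts(); print({k:v.round(4).tolist() for k,v in s.items() if k in('scoop','scoop_lip')},get_obs()['qpos'].round(2))
c=np.array([.542,.229]); out=[]
for n,(y,x) in(('top',(160,90)),('side',(100,150))):
    big=cv2.resize(grab_frame(n)[:,:,::-1],None,fx=3,fy=3)
    for q in s: cv2.circle(big,tuple(int(round(3*z)) for z in proj(n,s[q])),2,(0,255,0),-1)
    for t in np.linspace(0,6.28,60):
        for r in (.056,.075): cv2.circle(big,tuple(int(round(3*z)) for z in proj(n,(c[0]+r*np.cos(t),c[1]+r*np.sin(t),.082))),1,(0,0,255),-1)
    out.append(big[3*y:3*y+480,3*x:3*x+400])
cv2.imwrite(f'pics/{sys.argv[1]}.png',np.hstack(out))
E
python3 look2.py p6
```

```text
4 1
err 0.001 world [0.4524 0.2156 0.1956] scoop [-0.006   0.0236  0.0147] tray [-0.144   0.4143  0.1956]
{'scoop': [0.4693, 0.1971, 0.1822], 'scoop_lip': [0.5056, 0.2124, 0.1891]} [ 0.16 -0.56  2.39  0.16  0.82  1.25]
```

View pics/p6.png

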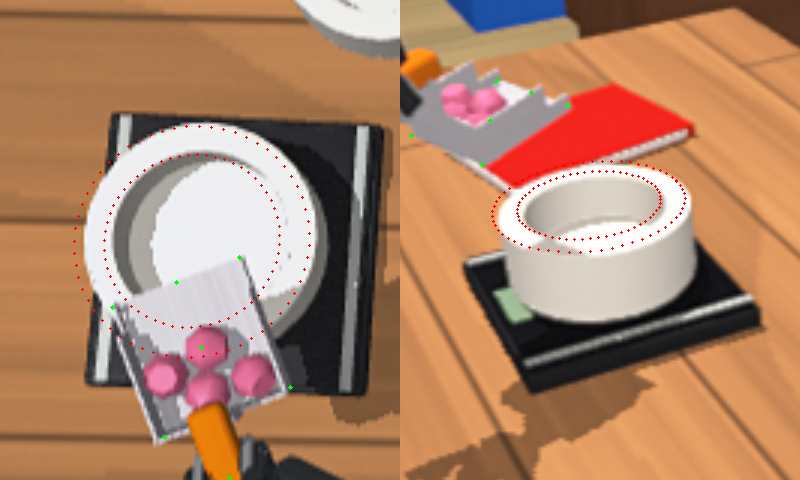

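All four lumps are in the pan, at about (205,345), (165,375), (207,390) and (252,375). The mould's rim sits about 6 mm towards -y of my overlay, so I'll use centre (.543,.2235).

```bash
python3 - <<'E'
from h import *
c=np.array([.543,.2235]);yaw=22.4;d=np.array([np.cos(np.radians(yaw)),np.sin(np.radians(yaw))])
W=lambda r,z,th:lipose([*(c+r*d),z],yaw,th)
chain(now(),[W(-.03,.135,0),W(-.027,.097,15),W(-.023,.093,30),W(-.02,.090,47),W(-.018,.090,62)])
E
```

```text
{'dx': -0.0185, 'dy': 0.0092, 'dz': 0.1304, 'wx': -0.0002, 'wy': -0.0277, 'wz': 0.0009}
{'dx': 0.0409, 'dz': 0.0638, 'wy': -0.0417}
{'dx': 0.0869, 'dz': -0.0442, 'wy': -0.0417}
{'dx': 0.0975, 'dz': -0.0568, 'wy': -0.0472}
{'dx': 0.0808, 'dz': -0.0617, 'wy': -0.0417}
```

Emit:
drive_tool([
  {"grip": 1,"dx": -0.003,"dy": 0.002,"dz": 0.02,"wx": 0,"wy": -0.005,"wz": 0},
  {"grip": 1,"dx": -0.007,"dy": 0.004,"dz": 0.05,"wx": 0,"wy": -0.011,"wz": 0.0004},
  {"grip": 1,"dx": -0.012,"dy": 0.006,"dz": 0.085,"wx": 0,"wy": -0.018,"wz": 0.0006},
  {"grip": 1,"dx": -0.016,"dy": 0.008,"dz": 0.115,"wx": 0,"wy": -0.0245,"wz": 0.0009},
  {"grip": 1,"dx": -0.0185,"dy": 0.0092,"dz": 0.13,"wx": 0,"wy": -0.0277,"wz": 0.0009},
])

```text
time: 16.35
ee_pos: [0.424, 0.1741, 0.1803]
orientation: [-2.97, -0.588, -0.522]
wrist_force: [-0.8, 0.4, -3.3]
gripper_width: 0.219
```

Emit:
drive_tool([
  {"grip": 1,"dx": 0.008,"dy": 0,"dz": 0.0128,"wx": 0,"wy": -0.0083,"wz": 0},
  {"grip": 1,"dx": 0.0164,"dy": 0,"dz": 0.0255,"wx": 0,"wy": -0.0167,"wz": 0},
  {"grip": 1,"dx": 0.0245,"dy": 0,"dz": 0.038,"wx": 0,"wy": -0.025,"wz": 0},
  {"grip": 1,"dx": 0.033,"dy": 0,"dz": 0.051,"wx": 0,"wy": -0.0333,"wz": 0},
  {"grip": 1,"dx": 0.0409,"dy": 0,"dz": 0.0638,"wx": 0,"wy": -0.0417,"wz": 0},
])

```text
time: 16.85
ee_pos: [0.4409, 0.1814, 0.1672]
orientation: [-3.061, -0.607, -0.133]
wrist_force: [0.0, 0.2, -1.7]
gripper_width: 0.216
```

Emit:
drive_tool([
  {"grip": 1,"dx": 0.0174,"dy": 0,"dz": -0.0088,"wx": 0,"wy": -0.0083,"wz": 0},
  {"grip": 1,"dx": 0.035,"dy": 0,"dz": -0.0177,"wx": 0,"wy": -0.0167,"wz": 0},
  {"grip": 1,"dx": 0.052,"dy": 0,"dz": -0.0265,"wx": 0,"wy": -0.025,"wz": 0},
  {"grip": 1,"dx": 0.0695,"dy": 0,"dz": -0.0354,"wx": 0,"wy": -0.0333,"wz": 0},
  {"grip": 1,"dx": 0.0869,"dy": 0,"dz": -0.0442,"wx": 0,"wy": -0.0417,"wz": 0},
])

```text
time: 17.35
ee_pos: [0.4643, 0.1911, 0.183]
orientation: [3.039, 0.603, -0.265]
wrist_force: [-0.1, -0.2, -0.5]
gripper_width: 0.216
```

Emit:
drive_tool([
  {"grip": 1,"dx": 0.0195,"dy": 0,"dz": -0.0114,"wx": 0,"wy": -0.0094,"wz": 0},
  {"grip": 1,"dx": 0.039,"dy": 0,"dz": -0.0227,"wx": 0,"wy": -0.0189,"wz": 0},
  {"grip": 1,"dx": 0.0585,"dy": 0,"dz": -0.034,"wx": 0,"wy": -0.0283,"wz": 0},
  {"grip": 1,"dx": 0.078,"dy": 0,"dz": -0.0454,"wx": 0,"wy": -0.0378,"wz": 0},
  {"grip": 1,"dx": 0.0975,"dy": 0,"dz": -0.0568,"wx": 0,"wy": -0.0472,"wz": 0},
])

```text
time: 17.85
ee_pos: [0.4941, 0.2034, 0.1945]
orientation: [2.915, 0.579, -0.697]
wrist_force: [0.5, 0.1, -2.0]
gripper_width: 0.216
```

Emit:
drive_tool([
  {"grip": 1,"dx": 0.016,"dy": 0,"dz": -0.0123,"wx": 0,"wy": -0.0083,"wz": 0},
  {"grip": 1,"dx": 0.0323,"dy": 0,"dz": -0.0247,"wx": 0,"wy": -0.0167,"wz": 0},
  {"grip": 1,"dx": 0.0485,"dy": 0,"dz": -0.037,"wx": 0,"wy": -0.025,"wz": 0},
  {"grip": 1,"dx": 0.0646,"dy": 0,"dz": -0.0494,"wx": 0,"wy": -0.0333,"wz": 0},
  {"grip": 1,"dx": 0.0808,"dy": 0,"dz": -0.0617,"wx": 0,"wy": -0.0417,"wz": 0},
])

```text
time: 18.35
ee_pos: [0.5218, 0.2148, 0.1995]
orientation: [2.759, 0.548, -1.055]
wrist_force: [0.0, 0.1, -1.5]
gripper_width: 0.219
```

```bash
sed -i 's/\[.542,.229\]/[.543,.2235]/' look2.py; python3 look2.py p7
```

```text
{'scoop': [0.511, 0.2105, 0.1257], 'scoop_lip': [0.5284, 0.2177, 0.0905]} [ 0.3   0.6   1.3  -0.07  1.96  1.48]
```

View pics/p7.png

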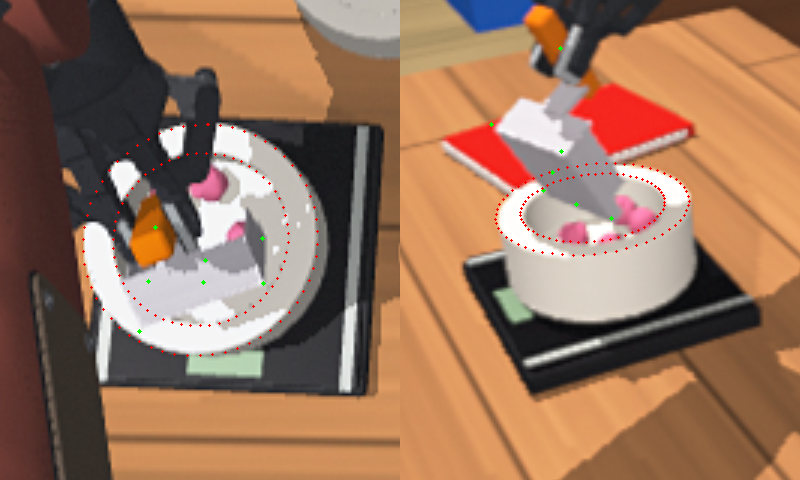

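```bash
python3 - <<'E'
from h import *
c=np.array([.543,.2235]);yaw=22.4;d=np.array([np.cos(np.radians(yaw)),np.sin(np.radians(yaw))])
W=lambda r,z,th:lipose([*(c+r*d),z],yaw,th)
chain(now(),[W(-.018,.165,62),W(-.03,.18,25),W(-.04,.16,0)],amax=38)
E
```

```text
{'dx': -0.1747, 'dy': -0.0004, 'dz': -0.1848, 'wx': -0.0001, 'wy': -0.0004, 'wz': 0.0003}
{'dx': -0.1642, 'dz': 0.1975, 'wy': 0.1028}
{'dx': -0.1107, 'dz': 0.2032, 'wy': 0.0694}
```

Emit:
drive_tool([
  {"grip": 1,"dx": -0.03,"dy": 0,"dz": -0.032,"wx": 0,"wy": 0,"wz": 0},
  {"grip": 1,"dx": -0.07,"dy": 0,"dz": -0.074,"wx": 0,"wy": 0,"wz": 0},
  {"grip": 1,"dx": -0.11,"dy": 0,"dz": -0.116,"wx": 0,"wy": 0,"wz": 0},
  {"grip": 1,"dx": -0.15,"dy": 0,"dz": -0.159,"wx": 0,"wy": 0,"wz": 0},
  {"grip": 1,"dx": -0.175,"dy": 0,"dz": -0.185,"wx": 0,"wy": 0,"wz": 0},
])

```text
time: 18.95
ee_pos: [0.519, 0.2143, 0.28]
orientation: [2.759, 0.55, -1.051]
wrist_force: [0.4, -1.2, -1.8]
gripper_width: 0.212
```

Emit:
drive_tool([
  {"grip": 1,"dx": -0.033,"dy": 0,"dz": 0.0395,"wx": 0,"wy": 0.0206,"wz": 0},
  {"grip": 1,"dx": -0.066,"dy": 0,"dz": 0.079,"wx": 0,"wy": 0.041,"wz": 0},
  {"grip": 1,"dx": -0.0985,"dy": 0,"dz": 0.1185,"wx": 0,"wy": 0.0617,"wz": 0},
  {"grip": 1,"dx": -0.131,"dy": 0,"dz": 0.158,"wx": 0,"wy": 0.0822,"wz": 0},
  {"grip": 1,"dx": -0.164,"dy": 0,"dz": 0.1975,"wx": 0,"wy": 0.1028,"wz": 0},
])

```text
time: 19.45
ee_pos: [0.4474, 0.1847, 0.2665]
orientation: [3.064, 0.61, -0.123]
wrist_force: [0.2, 0.3, -1.4]
gripper_width: 0.214
```

Emit:
drive_tool([
  {"grip": 1,"dx": -0.022,"dy": 0,"dz": 0.04,"wx": 0,"wy": 0.0139,"wz": 0},
  {"grip": 1,"dx": -0.044,"dy": 0,"dz": 0.081,"wx": 0,"wy": 0.0278,"wz": 0},
  {"grip": 1,"dx": -0.0665,"dy": 0,"dz": 0.122,"wx": 0,"wy": 0.0416,"wz": 0},
  {"grip": 1,"dx": -0.0885,"dy": 0,"dz": 0.163,"wx": 0,"wy": 0.0555,"wz": 0},
  {"grip": 1,"dx": -0.1107,"dy": 0,"dz": 0.203,"wx": 0,"wy": 0.0694,"wz": 0},
])

```text
time: 19.95
ee_pos: [0.4114, 0.17, 0.2075]
orientation: [-2.968, -0.591, -0.528]
wrist_force: [-1.1, 0.3, -2.1]
gripper_width: 0.215
```

```bash
python3 - <<'E'
from h import *
d=np.array([np.cos(np.radians(16.7)),np.sin(np.radians(16.7))])
lip=np.array([.541,-.021])+.04*d
chain(now(),[lipose([*lip,.12],16.7,0),lipose([*lip,.02],16.7,0),lipose([*lip,.001],16.7,0)],amax=38)
E
python3 look2.py p8
```

```text
{'dx': -0.0884, 'dy': 0.7337, 'dz': 0.1171, 'wx': -0.0057, 'wy': -0.0005, 'wz': 0.0152}
{'dx': -0.114, 'dz': 0.3132}
{'dx': -0.0217, 'dz': 0.0595}
{'scoop': [0.4665, 0.1929, 0.1625], 'scoop_lip': [0.5034, 0.2083, 0.1627]} [ 0.18 -0.42  2.28  0.09  0.94  1.32]
```

View pics/p8.png

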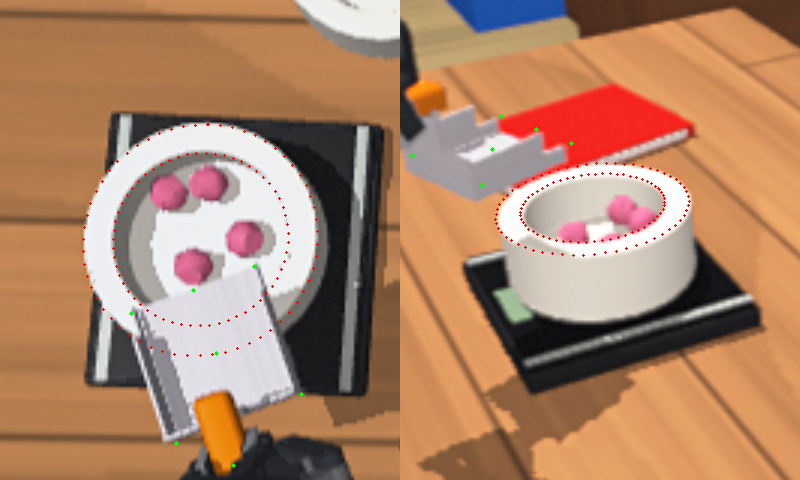

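All four lumps are in the hollow at (168,192), (208,183), (245,238) and (193,266). The mould hasn't moved and the pan is empty. Now I'll set the scoop down on the bench.

Emit:
drive_tool([
  {"grip": 1,"dx": -0.018,"dy": 0.147,"dz": 0.01,"wx": -0.001,"wy": 0,"wz": 0.003},
  {"grip": 1,"dx": -0.035,"dy": 0.293,"dz": 0.03,"wx": -0.002,"wy": 0,"wz": 0.006},
  {"grip": 1,"dx": -0.053,"dy": 0.44,"dz": 0.06,"wx": -0.0035,"wy": -0.0003,"wz": 0.009},
  {"grip": 1,"dx": -0.071,"dy": 0.587,"dz": 0.09,"wx": -0.0045,"wy": -0.0004,"wz": 0.012},
  {"grip": 1,"dx": -0.0884,"dy": 0.7337,"dz": 0.117,"wx": -0.0057,"wy": -0.0005,"wz": 0.0152},
])

```text
time: 20.55
ee_pos: [0.4871, -0.0404, 0.167]
orientation: [-3.015, -0.441, -0.529]
wrist_force: [0.6, 0.8, -1.3]
gripper_width: 0.219
```

Emit:
drive_tool([
  {"grip": 1,"dx": -0.03,"dy": 0,"dz": 0.08,"wx": 0,"wy": 0,"wz": 0},
  {"grip": 1,"dx": -0.06,"dy": 0,"dz": 0.16,"wx": 0,"wy": 0,"wz": 0},
  {"grip": 1,"dx": -0.09,"dy": 0,"dz": 0.245,"wx": 0,"wy": 0,"wz": 0},
  {"grip": 1,"dx": -0.114,"dy": 0,"dz": 0.313,"wx": 0,"wy": 0,"wz": 0},
  {"grip": 1,"dx": -0.114,"dy": 0,"dz": 0.313,"wx": 0,"wy": 0,"wz": 0},
])

```text
time: 21.05
ee_pos: [0.4834, -0.0375, 0.0628]
orientation: [-3.012, -0.442, -0.517]
wrist_force: [-0.9, 0.6, -1.8]
gripper_width: 0.218
```

```bash
python3 - <<'E'
from h import *
d=np.array([np.cos(np.radians(16.7)),np.sin(np.radians(16.7))])
lip=np.array([.541,-.021])+.04*d
print({k:v[2].round(4) for k,v in scoop_pts().items()})
chain(now(),[lipose([*lip,.0005],16.7,0)])
E
```

```text
{'scoop': np.float64(0.0172), 'scoop_grip': np.float64(0.0808), 'scoop_lip': np.float64(0.0168), 'lipL': np.float64(0.017), 'lipR': np.float64(0.0167), 'bL': np.float64(0.0177), 'bR': np.float64(0.0174)}
{'dx': -0.0178, 'dy': 0.0026, 'dz': 0.0545, 'wx': -0.0007, 'wy': 0.0014, 'wz': -0.0002}
```

Emit:
drive_tool([
  {"grip": 1,"dx": -0.006,"dy": 0,"dz": 0.018,"wx": 0,"wy": 0.0007,"wz": 0},
  {"grip": 1,"dx": -0.012,"dy": 0,"dz": 0.036,"wx": 0,"wy": 0.0014,"wz": 0},
  {"grip": 1,"dx": -0.016,"dy": 0,"dz": 0.048,"wx": 0,"wy": 0.0014,"wz": 0},
  {"grip": 1,"dx": -0.018,"dy": 0,"dz": 0.0545,"wx": 0,"wy": 0.0014,"wz": 0},
  {"grip": 1,"dx": -0.018,"dy": 0,"dz": 0.0545,"wx": 0,"wy": 0.0014,"wz": 0},
])

```text
time: 21.55
ee_pos: [0.485, -0.0379, 0.0479]
orientation: [-3.011, -0.441, -0.54]
wrist_force: [-0.4, 0.2, -1.9]
gripper_width: 0.212
```

Emit:
drive_tool([
  {"grip": 0.5,"dx": 0,"dy": 0,"dz": 0,"wx": 0,"wy": 0,"wz": 0},
  {"grip": 0.2,"dx": 0,"dy": 0,"dz": 0,"wx": 0,"wy": 0,"wz": 0},
  {"grip": -0.3,"dx": 0,"dy": 0,"dz": 0,"wx": 0,"wy": 0,"wz": 0},
  {"grip": -1,"dx": 0,"dy": 0,"dz": 0,"wx": 0,"wy": 0,"wz": 0},
  {"grip": -1,"dx": 0,"dy": 0,"dz": 0,"wx": 0,"wy": 0,"wz": 0},
])

```text
time: 22.05
ee_pos: [0.4851, -0.038, 0.048]
orientation: [-3.011, -0.441, -0.541]
wrist_force: [-0.3, -0.0, -0.9]
gripper_width: 0.889
```

Emit:
drive_tool([
  {"grip": -1,"dx": 0,"dy": 0,"dz": 0,"wx": 0,"wy": 0,"wz": 0},
  {"grip": -1,"dx": 0,"dy": 0,"dz": -0.05,"wx": 0,"wy": 0,"wz": 0},
  {"grip": -1,"dx": 0,"dy": 0,"dz": -0.16,"wx": 0,"wy": 0,"wz": 0},
  {"grip": -1,"dx": 0,"dy": 0,"dz": -0.3,"wx": 0,"wy": 0,"wz": 0},
  {"grip": -1,"dx": 0,"dy": 0,"dz": -0.42,"wx": 0,"wy": 0,"wz": 0},
])

```text
time: 22.55
ee_pos: [0.4423, -0.0505, 0.1671]
orientation: [-3.011, -0.441, -0.54]
wrist_force: [1.2, 0.2, 0.3]
gripper_width: 0.998
```

Emit:
drive_tool([
  {"grip": -1,"dx": 0,"dy": 0,"dz": -0.1,"wx": 0,"wy": 0,"wz": 0},
  {"grip": -1,"dx": 0,"dy": 0,"dz": -0.1,"wx": 0,"wy": 0,"wz": 0},
  {"grip": -1,"dx": 0,"dy": 0,"dz": -0.1,"wx": 0,"wy": 0,"wz": 0},
  {"grip": -1,"dx": 0,"dy": 0,"dz": -0.1,"wx": 0,"wy": 0,"wz": 0},
  {"grip": -1,"dx": 0,"dy": 0,"dz": -0.1,"wx": 0,"wy": 0,"wz": 0},
])

```text
time: 23.05
ee_pos: [0.4319, -0.0528, 0.1918]
orientation: [-3.009, -0.441, -0.534]
wrist_force: [-0.6, 0.1, 0.7]
gripper_width: 1.002
```

```bash
python3 - <<'E'
from h import *
i=grab_frame('side');t=grab_frame('top')
cv2.imwrite('pics/p9.png',np.hstack([cv2.resize(i[140:300,140:400,::-1],None,fx=1.5,fy=1.5),cv2.resize(t[150:310,110:370,::-1],None,fx=1.5,fy=1.5)]))
print(marks('side','scoop',1),get_obs()['wrist_force'].round(1))
E
```

```text
[(array([262.3, 256.4]), 0.59)] [ 0.  -0.4 -0.1]
```

View pics/p9.png

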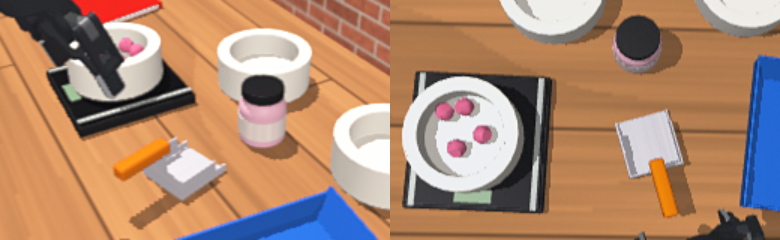

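The scoop lies flat with its pan upward at side pixel (262,256), as it did at the start. All four lumps are in the mould and the gripper is clear.

```bash
python3 -c "
from rig import *
print(job_done())"
```

```text
the job is handed in; nothing more can be done
None
```

I scooped all four pink lumps from the tray, using its leaning end wall as a ramp. I tipped them into the hollow of the mould on the scale, set the scoop down on the bench and handed the job in at about 23 s.

- **Last pictures:** Four lumps lie inside the hollow. The scoop lies flat, pan up, near where it started, with the open gripper clear of it, and the wrist force is near zero. The mould on the scale, the other two moulds in view and the jar look unmoved. I judged all of this by eye and did not measure final positions.
- **Checks that disagreed or failed:**
  - My first estimate of the mould's centre was about 6 mm off, and I corrected it from a picture before tipping.
  - The lump detector failed to find all four lumps in some pictures, both in the tray and while carrying. I confirmed those steps from the pictures instead.
  - Pushing the lumps against the ramp briefly put about 32 N on the wrist, well under the 120 N limit.

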